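# Clamp a valve cylinder on its side in the test cradle

## Task

Take the tallest brass cylinder (the 180 mm one with a collar at its foot and a thin stem on top) out of the rack and lean it in the sloped rest, foot down against the rest's foot plate, and let go of it there so that you can change your grip. Then pick it up again across the middle, lay it on its side in both V supports of the test cradle with its collar in the gap beside the cradle's end plate, let go, and only then swing the clamp bar over it until the bar is fully down. Leave the other two cylinders standing in the rack and do not knock over or push about the oil bottle, screwdriver or steel dish.

Things in the scene. Friction and masses are not known exactly. Their poses are not given: they have to be found in the camera images.
- cylinder: the brass cylinder to test, standing upright in one of the rack's three pockets, 180 mm tall, about 0.5 kg. Origin: centre of its foot face; its z axis runs along its axis from foot to top; round, so its turn about z means nothing. Foot collar 46 mm diameter from 0 to 16 mm, plain body 34 mm diameter from 16 to 165 mm, thin stem 20 mm diameter from 165 to 180 mm
- cylinder_top (a point): centre of the cylinder's top (stem end), 180 mm from its origin
- short_cylinder: a bystander: brass cylinder 110 mm tall, with the same collar and stem, standing in another pocket of the rack. Origin: centre of its foot
- plain_cylinder: a bystander: plain brass cylinder 140 mm tall, 34 mm diameter, no collar, no stem, standing in another pocket of the rack. Origin: centre of its foot
- rack: grey plastic open box, 225 (x) x 78 (y) x 55 mm high, with walls and floor 5 mm thick and two cross walls, making three pockets in a row along its x axis (pocket centres at x = -72, 0, 72 mm). Origin: centre of its underside
- rest: sloped aluminium rest fixed on the bench: base 175 x 90 mm, two open 90-degree V supports on a sloping plate. Origin: on its underside near the middle; its x axis points roughly to the robot's right (world -y). The cylinder leans in it with its axis in the rest's x-z plane, 50 degrees from level: foot low at the +x (right) end, top high to the left (-x)
- rest_foot (a point): where the cylinder's foot centre belongs in the rest (60 mm along the rest's x, 47 mm above the bench); axes as rest. Along the cylinder from here: foot plate surface at -5 mm, V supports (51 mm wide) at 28 to 44 and 108 to 122 mm, a 64 mm open gap between them with the sloping plate 36 mm under the axis; the 16 mm collar has 17 mm play in length
- rest_top (a point): where the cylinder's top centre is when it leans in the rest (180 mm from rest_foot up the slope)
- cradle: test cradle fixed on the bench: painted base 220 (x) x 130 (y) x 12 mm, two steel 90-degree V supports in line along x, an end plate at the +x end and a clamp bar hinged at its -y side (facing the robot). x points roughly to the robot's right (world -y). Origin: centre of its underside. The cylinder lies level along x at y = 0, its axis 58 mm above the bench, foot at the +x end
- cradle_foot (a point): where the cylinder's foot centre belongs in the cradle; axes as cradle. From here towards -x: end plate surface at -6 mm (it rises 10 mm over the axis), V supports (51 mm wide, upper edges 4 mm below the axis) at 28 to 44 and 108 to 122 mm, a 64 mm open gap for fingers between them; the 16 mm collar has 18 mm play
- cradle_top (a point): where the centre of the cylinder's top belongs in the cradle (180 mm from cradle_foot along the cradle's -x)
- clamp (a joint): angle of the clamp bar about its hinge (rad): 0 is fully down, level across the cylinder; 1.57 is upright; it starts standing open at 1.75 to 2.05, leaning outwards, towards the robot; stop at 2.1. The hinge is stiff: the bar stays where it is left; about 2 N at the knob moves it
- clamp_hinge (a point): the clamp's hinge axis, parallel to the cradle's x, at the cradle's -y side 36 mm from cradle_foot, 82 mm above the bench; axes as cradle. The bar (18 mm wide along x, 10 mm thick, centred on the hinge) points from here along the cradle's +y when down and along +z when upright
- clamp_knob (a point): centre of the black ball knob, 22 mm diameter, at the free end of the clamp bar, 105 mm from the hinge
- oil_bottle: a bystander: white closed bottle, 44 mm diameter, 110 mm tall, standing beyond rack and rest. Origin: centre of its underside
- screwdriver: a bystander: screwdriver lying flat on the robot's side of rest and cradle
- screw_dish: a bystander: small steel bowl, 80 mm diameter, 28 mm tall, beyond rest and cradle

How it is judged:
By the outcome, as a careful person would: the job done as asked, in the order asked, and still so for the second after the job is handed in, with the robot touching nothing.
It also fails if it takes over 56 s, if anything falls off the work surface, if the arm or the gripper's body presses on something with over 40 N, if the wrist force passes 120 N, or if a joint passes its speed limit or range.

## Robot

A 6-joint arm with a two-finger parallel gripper is mounted at the origin on the work surface. World frame = base frame: x ahead of the robot, y to its left, z up, the work surface at z = 0. Lengths are in m, angles in rad, forces in N, time in s.
With the tool pointing down it reaches from about 0.425 to 0.95 m from the base axis. Payload 3.5 kg.
Tool frame: the origin (TCP) lies midway between the tips of the shut fingers; the grasp point (between the pads) lies 19 mm behind it; z points along the fingers, y is the line along which they close (so a half turn about z gives the same grasp; the last joint's range is limited). The gripper opens to 85 mm and grips with 20 to 120 N. Pads are 22 mm wide; open, the fingers measure 114 mm over their backs; the gripper's body (76 mm by 85 mm) begins 54 mm behind the grasp point. The pads swing forward as they close: fully open they stand 13 mm farther back than shut.
Start: joints at [-1.349, 0.286, 1.577, -0, 1.279, -0.15], TCP at [0.245, -0.629, 0.231] pointing down, gripper open.
Joint ranges: [-2.77, 2.77], [-0.9, 2.22], [0.21, 2.48], [-1.53, 4.67], [0.24, 2.81], [-2.84, 2.84]. Speed limits (rad/s): [2.79, 2.79, 3.14, 3.14, 3.14, 3.14].

## Interface

Orientations are given as a unit quaternion [x, y, z, w].
In Python, from plant import ctrl gives the robot as it stands.
- The arm moves only by the tool move_arm, never from a script. Its argument "plan" is a list of rows, each an object of numbers: "x", "y", "z": the shift along the tool's x, y, z in m; "yaw": the turn about the tool's z in rad; "fingers": the closure, from 0 (fully open) to 1 (shut). In form: [{"x": .., "y": .., "z": .., "yaw": .., "fingers": ..}, ...]. A call has 1 to 5 rows; each row is the pose to reach, as a shift and turn from the pose commanded when the call began, along the tool's axes at that moment; what a row does not reach only later rows make up. A row lasts 1/10 s, in which the tool goes at most 50 mm and 8.59 degrees, less where a joint would pass 70% of its speed; a pose out of reach is approached as far as the arm can. A call with a gripper value outside its range is refused whole. The fingers move at their own pace and stop on an object; "force" is the grip in N (left out, the last holds). Time passes only in rows, so rows that repeat a pose let the fingers close. It gives the time, the measured TCP pose, the force, the opening and the grip force at its end, in the units of the state.
- ctrl.get_state(): the state, without advancing time (a new reading comes with each control period).
- ctrl.read_camera(name): name is "side" or "top"; returns the picture (420x560x3 uint8, red, green, blue); there is no depth.
- ctrl.camera_model(name): a dict with "intrinsics" (3x3 intrinsics, pixels), "distortion" ([k1, k2, p1, p2, k3] as OpenCV has them; the pictures are not rectified), "cam_to_world" (4x4, takes a point from camera to world coordinates). Camera axes: x right, y up, looking along -z (the intrinsics and any distortion apply to the point x, -y, -z); pixel columns grow to the right and rows downward; lengths in m; the calibration is good to about 2 mm. A picture is of the moment at which its call begins. camera_model takes no time and is no camera call.
- ctrl.sign_off(): hands the job in; it is judged then, once.
The state is a dict: "time": time; "qpos": joint angles; "dq": joint speeds; "joint_efforts": joint torques, N m; "eef_pos": TCP position; "tcp_rot": TCP orientation; "contact_force": force on the tool from outside, world axes, zero at the start; "wrist_torque": the same for the moment, N m; "opening": opening from 0.0 (shut) to 1.0 (fully open); "finger_force": force on a finger pad.
Only numpy, scipy, OpenCV 4.12 (cv2) and the standard library are available. Lean on these libraries where they do the work, as an engineer would, in place of code of your own. Each camera call takes 0.05 s, during which the arm holds its last target. There are 200 camera calls.

## Working session

There is one attempt and no reset: what is moved stays moved. The work goes in short steps, Python scripts to look and compute and a tool call to move; the robot and the scene stay as the last step left them, time stands still between calls to the robot, and variables do not carry over. Pictures are saved under pics/ and viewed, at most 10 in all, crops included, and the job is handed in when it is done.

Besides the shell and the picture viewer there is one more tool, called after "Emit:" as name([rows], argument=value, ...), one row to a line, values as JSON. move_arm: Moves the arm, as the interface text tells. Its arguments: {"type":"object","properties":{"plan":{"type":"array"},"force":{"type":"number"}},"required":["plan"]}

```bash
mkdir -p pics; ls; python3 - <<'E'
from plant import ctrl
import cv2,numpy as np
for n in("side","top"):
    im=ctrl.read_camera(n); np.save(n+"0.npy",im); cv2.imwrite(f"pics/{n}0.png",im[:,:,::-1])
    m=ctrl.camera_model(n); print(n,np.round(m["intrinsics"],1).tolist(),m["distortion"],np.round(m["cam_to_world"],3).tolist())
s=ctrl.get_state(); print(s)
E
```

```text
pics
side [[529.3, 0.0, 280.6], [0.0, 529.3, 206.6], [0.0, 0.0, 1.0]] [-0.10487525  0.          0.          0.          0.        ] [[-0.997, 0.051, -0.052, 0.493], [-0.071, -0.544, 0.836, 1.017], [0.014, 0.838, 0.546, 0.802], [0.0, 0.0, 0.0, 1.0]]
top [[403.5, 0.0, 277.4], [0.0, 403.5, 207.5], [0.0, 0.0, 1.0]] [-0.0341404  0.         0.         0.         0.       ] [[-0.004, 0.998, -0.065, 0.479], [-1.0, -0.004, -0.003, -0.005], [-0.003, 0.065, 0.998, 1.091], [0.0, 0.0, 0.0, 1.0]]
{'time': 0.1, 'qpos': array([-1.34897254e+00,  2.87110914e-01,  1.57805594e+00, -4.64390262e-06,
        1.27858146e+00, -1.49978346e-01]), 'dq': array([-0.00123834, -0.00263041, -0.00185193, -0.00224327,  0.00020786,
       -0.00130554]), 'joint_efforts': array([ 1.81773881e-03, -4.07293510e+01, -2.93697935e+01, -4.62908577e-05,
        3.39183469e-03, -1.19069085e-06]), 'eef_pos': array([ 0.24513081, -0.62827258,  0.23004921]), 'tcp_rot': array([ 9.82769409e-01,  1.84832701e-01, -4.09316287e-05, -1.07705502e-03]), 'contact_force': array([-0.24894195,  0.23325211, -0.08124905]), 'wrist_torque': array([-0.01836719,  0.02586559,  0.00365978]), 'finger_force': 0.0, 'opening': 1.0022450798225175}
```

View pics/side0.png

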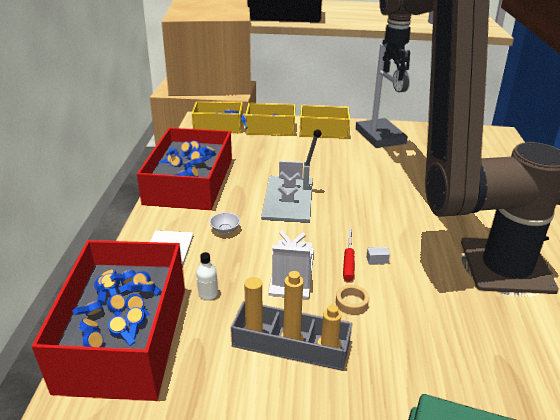

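View pics/top0.png

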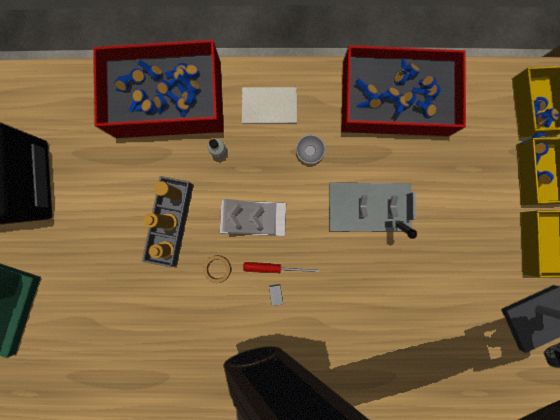

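The side view shows the rack at (290,335) with the tall cylinder in the middle pocket (top at 294,278), the rest at (292,265), and the cradle at (290,195) with its knob at (317,133). The top view shows the rack around (168,222), the rest at (253,217), the cradle at (371,207) and the knob at (411,232).

```bash
python3 - <<'E'
import cv2,numpy as np
t=np.load("top0.npy")[:,:,::-1]; s=np.load("side0.npy")[:,:,::-1]
cv2.imwrite("pics/t1.png",cv2.resize(t[165:275,135:295],None,fx=5,fy=5,interpolation=cv2.INTER_CUBIC))
cv2.imwrite("pics/t2.png",cv2.vconcat([cv2.resize(t[170:245,320:425],(700,500)[0:2] and (420,300),interpolation=cv2.INTER_CUBIC),cv2.resize(s[120:225,250:397],(420,300),interpolation=cv2.INTER_CUBIC)]))
E
```

```text
(no output)
```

View pics/t1.png

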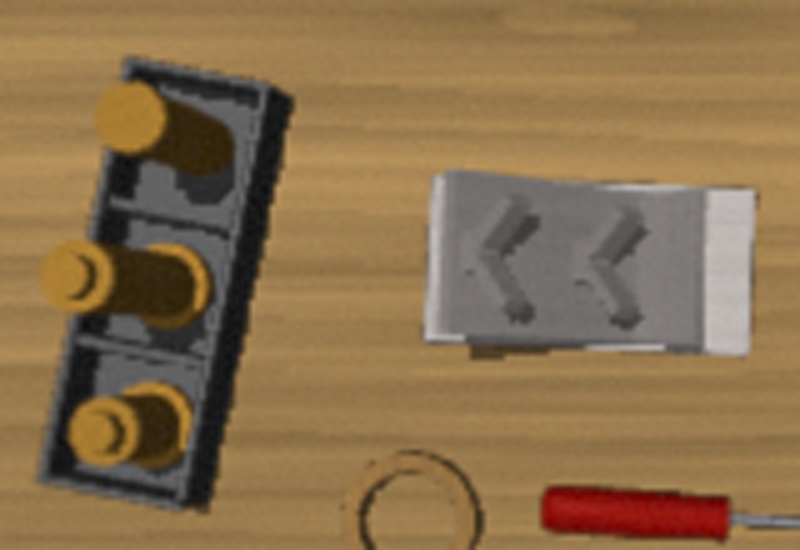

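View pics/t2.png

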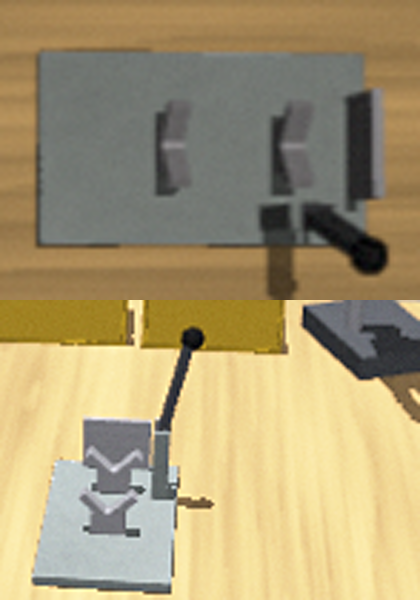

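The crops show the stem top at crop (70,275), i.e. top pixel (149,220), the rest base corners and V apexes, the cradle base corners, and the knob at top (412.5,233.5) and side (317,133.5).

```bash
cat > h.py <<'E'
import cv2,numpy as np
from plant import ctrl
def ray(n,px):
    m=ctrl.camera_model(n); p=cv2.undistortPoints(np.float64(px).reshape(-1,1,2),np.array(m["intrinsics"]),np.array(m["distortion"])).reshape(-1,2)
    T=np.array(m["cam_to_world"]); d=np.c_[p[:,0],-p[:,1],-np.ones(len(p))]@T[:3,:3].T
    return T[:3,3],d
def plane(n,px,z):
    o,d=ray(n,px); return o+d*((np.asarray(z)-o[2])/d[:,2])[:,None]
def tri(a,b):
    (o1,d1),(o2,d2)=ray("top",[a]),ray("side",[b]); d1=d1[0];d2=d2[0]
    s=np.linalg.lstsq(np.c_[d1,-d2],o2-o1,rcond=None)[0]; p=o1+d1*s[0];q=o2+d2*s[1]; return (p+q)/2,np.linalg.norm(p-q)
def proj(n,P):
    m=ctrl.camera_model(n);T=np.linalg.inv(np.array(m["cam_to_world"])); T=np.diag([1,-1,-1,1])@T
    return cv2.projectPoints(np.float64(P).reshape(-1,1,3),cv2.Rodrigues(T[:3,:3])[0],T[:3,3],np.array(m["intrinsics"]),np.array(m["distortion"]))[0].reshape(-1,2)
def mm(a): print(np.round(np.asarray(a)*1000,1).tolist())
E
python3 - <<'E'
from h import *
c1=lambda a:np.array(a)/5+[135-.4,165-.4]
c2=lambda a:np.array(a)/4+[320-.4,170-.4]
print("stem top, top cam z=185");mm(plane("top",c1([[72,276],[98,427],[132,118]]),[.185,.115,.145]))
print("tri",[tri(c1([[72,276]])[0],[294,276.5])])
print("rack corners z55");R=plane("top",c1([[125,60],[290,95],[205,508],[42,480]]),[.055]*2+[0.0]+[.055]);mm(R)
print("rest base z0");B=plane("top",c1([[432,175],[756,190],[749,354],[427,340]]),[.006]*4);mm(B);mm(np.linalg.norm(B-np.roll(B,1,0),axis=1));mm(B.mean(0));d=B[1]+B[2]-B[0]-B[3];print(d/np.linalg.norm(d))
print("cradle");B=plane("top",c2([[38,52],[363,53],[363,243],[38,245]]),[.012]*4);mm(B);mm(np.linalg.norm(B-np.roll(B,1,0),axis=1));mm(B.mean(0));d=B[1]+B[2]-B[0]-B[3];print(d/np.linalg.norm(d))
print("knob",tri(c2([[370,253]])[0],[317.3,133.3]), "hinge top side")
E
```

```text
stem top, top cam z=185
[[511.6, 287.3, 185.0], [441.0, 296.1, 115.0], [587.7, 272.9, 145.0]]
tri [(array([0.51183377, 0.28932034, 0.17880973]), np.float64(1.7126395226639436e-05))]
rack corners z55
[[628.4, 303.5, 55.0], [609.6, 217.3, 55.0], [392.9, 273.0, 0.0], [411.6, 343.2, 55.0]]
rest base z0
[[571.9, 150.4, 6.0], [563.1, -24.6, 6.0], [474.8, -20.4, 6.0], [482.9, 152.6, 6.0]]
[89.0, 175.2, 88.3, 173.2]
[523.2, 64.5, 6.0]
[-0.04872858 -0.99881206  0.        ]
cradle
[[616.1, -141.3, 12.0], [614.7, -360.8, 12.0], [486.8, -357.6, 12.0], [486.5, -139.7, 12.0]]
[129.6, 219.5, 128.0, 217.9]
[551.0, -249.9, 12.0]
[-0.00253378 -0.99999679  0.        ]
knob (array([ 0.47893102, -0.3051611 ,  0.18420888]), np.float64(0.0019673773865852)) hinge top side
```

```bash
cat >> h.py <<'E'
RO=np.array([.5232,.0645]);RX=np.array([-.0487,-.9988])
CO=np.array([.551,-.2499]);CX=np.array([-.0025,-1.])
def fr(P,o,x):
    P=np.atleast_2d(P); d=P[:,:2]-o; y=np.array([-x[1],x[0]]); return np.c_[d@x,d@y,P[:,2]]
def wr(L,o,x):
    L=np.atleast_2d(L); y=np.array([-x[1],x[0]]); return np.c_[o+L[:,:1]*x+L[:,1:2]*y,L[:,2]]
def go(p,ang=None):
    "shift in tool axes to world TCP p; ang = world angle (deg) of tool y"
    from scipy.spatial.transform import Rotation as R
    s=ctrl.get_state(); r=R.from_quat(s["tcp_rot"]); d=r.inv().apply(np.array(p)-s["eef_pos"])
    ty=r.as_matrix()[:,1]; a=np.degrees(np.arctan2(ty[1],ty[0])); y=0 if ang is None else (-(ang-a)+90)%180-90
    print("tcp",np.round(s["eef_pos"],4),"toolx",np.round(r.as_matrix()[:,0],3),"ty",round(a,1),"move",np.round(d,4),"yaw",round(np.radians(y),3))
def st():
    s=ctrl.get_state(); print(round(s["time"],2),np.round(s["eef_pos"],4),np.round(s["contact_force"],1),"open",round(s["opening"],3),"ff",round(s["finger_force"],1),np.round(s["qpos"],2))
E
python3 - <<'E'
from h import *
c1=lambda a:np.array(a)/5+[135-.4,165-.4]
c2=lambda a:np.array(a)/4+[320-.4,170-.4]
print("rest V apex, expect x -36.8, 13.3");mm(fr(plane("top",c1([[487,252],[597,260]]),[.125,.065]),RO,RX))
print("V upper-edge tips expect axis s=122:(-18,140), s=44:(31.7,81)");mm(fr(plane("top",c1([[518,192],[520,318],[632,205],[630,322]]),[.140,.140,.081,.081]),RO,RX))
print("cradle V mid(z45), V ends(z54)");mm(fr(plane("top",c2([[177,147],[292,147],[178,100],[178,192],[297,100],[297,187]]),[.036]*2+[.054]*4),CO,CX))
print("endplate top near/far edge z68");mm(fr(plane("top",c2([[371,93],[383,93],[357,203],[383,198]]),[.068]*4),CO,CX))
k=np.array([[.4789,-.3052,.1842]]);print("knob");mm(fr(k,CO,CX))
# check by projection into side
P=wr([[.06,0,.047],[.06-.1157,0,.047+.1379]],RO,RX);mm(P);print("rest foot/top side px",proj("side",P).round(1).tolist())
print(np.degrees(np.arctan2(RX[0],-RX[1])))
go([.5118,.288,.26],-2.8)
E
```

```text
rest V apex, expect x -36.8, 13.3
[[-42.2, -0.7, 125.0], [6.9, 0.2, 65.0]]
V upper-edge tips expect axis s=122:(-18,140), s=44:(31.7,81)
[[-27.2, 27.7, 140.0], [-23.3, -31.7, 140.0], [24.2, 28.0, 81.0], [25.9, -30.7, 81.0]]
cradle V mid(z45), V ends(z54)
[[-21.2, -1.0, 36.0], [54.5, -1.1, 36.0], [-23.9, 28.2, 54.0], [-24.8, -31.2, 54.0], [53.3, 28.1, 54.0], [52.2, -28.2, 54.0]]
endplate top near/far edge z68
[[96.9, 31.2, 68.0], [104.6, 31.2, 68.0], [86.3, -39.0, 68.0], [103.0, -35.9, 68.0]]
knob
[[55.5, -72.0, 184.2]]
[[520.3, 4.6, 47.0], [525.9, 120.1, 184.9]]
rest foot/top side px [[294.9, 240.6], [291.4, 220.2]]
-2.7914461303228517
tcp [ 0.2451 -0.6283  0.23  ] toolx [0.932 0.363 0.   ] ty -68.7 move [ 0.5813 -0.7568 -0.0282] yaw -1.15
```

Emit:
move_arm([
  {"x":0.23,"y":-0.1,"z":-0.04,"yaw":0,"fingers":0.35},
  {"x":0.23,"y":-0.1,"z":-0.04,"yaw":0,"fingers":0.35},
  {"x":0.23,"y":-0.1,"z":-0.04,"yaw":0,"fingers":0.35},
  {"x":0.23,"y":-0.1,"z":-0.04,"yaw":0,"fingers":0.35},
  {"x":0.23,"y":-0.1,"z":-0.04,"yaw":0,"fingers":0.35},
], force=40)

```text
time: 0.6
eef_pos: [0.4213, -0.4531, 0.2704]
tcp_rot: [0.983, 0.185, -0.0, -0.0]
contact_force: [-0.4, -0.8, -0.5]
opening: 0.651
finger_force: 0.0
```

Emit:
move_arm([
  {"x":0.117,"y":-0.219,"z":0,"yaw":0,"fingers":0.35},
  {"x":0.117,"y":-0.219,"z":0,"yaw":0,"fingers":0.35},
  {"x":0.117,"y":-0.219,"z":0,"yaw":0,"fingers":0.35},
  {"x":0.117,"y":-0.219,"z":0,"yaw":0,"fingers":0.35},
  {"x":0.117,"y":-0.219,"z":0,"yaw":0,"fingers":0.35},
])

```text
time: 1.1
eef_pos: [0.4495, -0.2061, 0.2702]
tcp_rot: [0.983, 0.185, -0.0, -0.0]
contact_force: [0.4, -0.5, 1.1]
opening: 0.645
finger_force: 0.0
```

Emit:
move_arm([
  {"x":0.117,"y":-0.219,"z":0,"yaw":0,"fingers":0.35},
  {"x":0.117,"y":-0.219,"z":0,"yaw":0,"fingers":0.35},
  {"x":0.117,"y":-0.219,"z":0,"yaw":0,"fingers":0.35},
  {"x":0.117,"y":-0.219,"z":0,"yaw":0,"fingers":0.35},
  {"x":0.117,"y":-0.219,"z":0,"yaw":0,"fingers":0.35},
])

```text
time: 1.6
eef_pos: [0.4788, 0.0403, 0.2704]
tcp_rot: [0.983, 0.185, -0.0, -0.0]
contact_force: [0.7, 0.1, -0.3]
opening: 0.649
finger_force: 0.0
```

Emit:
move_arm([
  {"x":0.117,"y":-0.219,"z":0,"yaw":-0.57,"fingers":0.35},
  {"x":0.117,"y":-0.219,"z":0,"yaw":-0.57,"fingers":0.35},
  {"x":0.117,"y":-0.219,"z":0,"yaw":-0.57,"fingers":0.35},
  {"x":0.117,"y":-0.219,"z":0,"yaw":-0.57,"fingers":0.35},
  {"x":0.117,"y":-0.219,"z":0,"yaw":-0.57,"fingers":0.35},
])

```text
time: 2.1
eef_pos: [0.5083, 0.2869, 0.2702]
tcp_rot: [0.891, 0.455, -0.0, 0.0]
contact_force: [0.5, -0.3, 0.0]
opening: 0.652
finger_force: 0.0
```

```bash
sed -i 's/^RO=.*/RX=np.array([-.0487,-.9988]);RO=np.array([.5222,.0645])-.006*RX/' h.py; python3 - <<'E'
from h import *
st(); go([.5118,.288,.22],-2.8)
E
```

```text
2.1 [0.5083 0.2869 0.2702] [ 0.5 -0.3  0. ] open 0.652 ff 0.0 [ 0.34  0.06  1.76 -0.    1.32  0.97]
tcp [0.5083 0.2869 0.2702] toolx [ 0.586  0.81  -0.001] ty -35.9 move [0.003  0.0022 0.0502] yaw -0.577
```

Emit:
move_arm([
  {"x":0.003,"y":0.002,"z":0,"yaw":-0.577,"fingers":0.35},
  {"x":0.003,"y":0.002,"z":0,"yaw":-0.577,"fingers":0.35},
  {"x":0.003,"y":0.002,"z":0,"yaw":-0.577,"fingers":0.35},
  {"x":0.003,"y":0.002,"z":0,"yaw":-0.577,"fingers":0.35},
  {"x":0.003,"y":0.002,"z":0,"yaw":-0.577,"fingers":0.35},
])

```text
time: 2.6
eef_pos: [0.5118, 0.286, 0.27]
tcp_rot: [0.725, 0.688, -0.001, -0.0]
contact_force: [-0.0, 0.5, 0.4]
opening: 0.647
finger_force: 0.0
```

```bash
python3 - <<'E'
from h import *
im=ctrl.read_camera("side"); t=ctrl.read_camera("top")
cv2.imwrite("pics/a.png",cv2.hconcat([cv2.resize(im[150:370,200:400,::-1],(400,440)),cv2.resize(t[140:290,120:270,::-1],(400,400))[:,:].copy() if 0 else cv2.resize(t[140:290,120:256,::-1],(400,440))]))
st(); go([.5118,.288,.132],-2.8)
E
```

```text
2.7 [0.5119 0.2859 0.2702] [ 0.5 -0.4 -0.3] open 0.653 ff 0.0 [0.34 0.06 1.76 0.   1.32 0.39]
tcp [0.5119 0.2859 0.2702] toolx [ 0.055  0.999 -0.   ] ty -3.1 move [ 2.100e-03 -1.000e-04  1.382e-01] yaw -0.006
```

View pics/a.png

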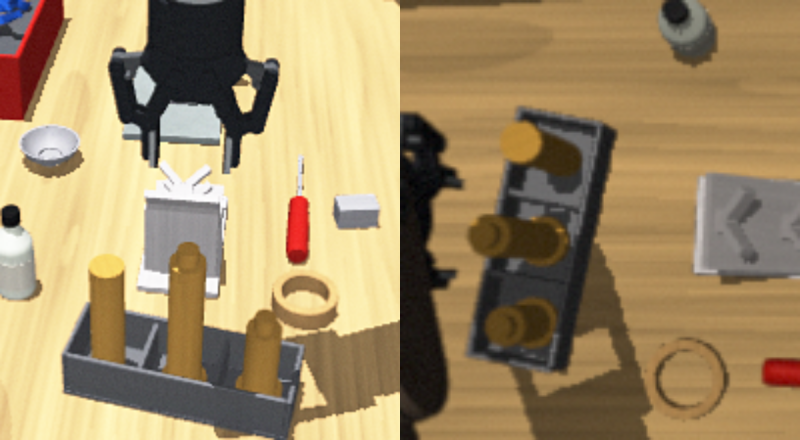

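The side crop shows the fingers straddling the tall cylinder with both neighbours clear outside. I'll go down now.

Emit:
move_arm([
  {"x":0.002,"y":0,"z":0.05,"yaw":0,"fingers":0.35},
  {"x":0.002,"y":0,"z":0.09,"yaw":0,"fingers":0.35},
  {"x":0.002,"y":0,"z":0.12,"yaw":0,"fingers":0.35},
  {"x":0.002,"y":0,"z":0.138,"yaw":0,"fingers":0.35},
  {"x":0.002,"y":0,"z":0.138,"yaw":0,"fingers":0.35},
])

```text
time: 3.2
eef_pos: [0.5098, 0.287, 0.1287]
tcp_rot: [0.726, 0.688, -0.004, -0.002]
contact_force: [0.3, 0.0, 0.6]
opening: 0.649
finger_force: 0.0
```

Emit:
move_arm([
  {"x":0,"y":0,"z":0,"yaw":0,"fingers":0.5},
  {"x":0,"y":0,"z":0,"yaw":0,"fingers":0.7},
  {"x":0,"y":0,"z":0,"yaw":0,"fingers":0.75},
  {"x":0,"y":0,"z":0,"yaw":0,"fingers":0.75},
  {"x":0,"y":0,"z":0,"yaw":0,"fingers":0.75},
], force=50)

```text
time: 3.7
eef_pos: [0.513, 0.2884, 0.1345]
tcp_rot: [0.725, 0.688, 0.001, 0.0]
contact_force: [-2.4, -0.2, 4.9]
opening: 0.387
finger_force: 50.8
```

Emit:
move_arm([
  {"x":0,"y":0,"z":-0.03,"yaw":0,"fingers":0.75},
  {"x":0,"y":0,"z":-0.06,"yaw":0,"fingers":0.75},
  {"x":0,"y":0,"z":-0.1,"yaw":0,"fingers":0.75},
  {"x":0,"y":0,"z":-0.14,"yaw":0,"fingers":0.75},
  {"x":0,"y":0,"z":-0.14,"yaw":0,"fingers":0.75},
])

```text
time: 4.2
eef_pos: [0.5151, 0.289, 0.2792]
tcp_rot: [0.725, 0.688, 0.006, 0.003]
contact_force: [1.4, 1.3, -4.3]
opening: 0.388
finger_force: 51.8
```

```bash
python3 - <<'E'
from h import *
st()
p=wr([[.0565,0,.31]],RO,RX)[0]; go(p,-2.8)
p=wr([[.0565,0,.0600+.1295]],RO,RX)[0]; mm(p)
E
```

```text
4.2 [0.5151 0.289  0.2792] [ 1.4  1.3 -4.3] open 0.388 ff 51.8 [ 0.34  0.06  1.75 -0.    1.32  0.39]
tcp [0.5151 0.289  0.2792] toolx [0.052 0.999 0.005] ty -3.0 move [-0.2741  0.0193 -0.0319] yaw -0.003
[519.7, 14.1, 189.5]
```

Emit:
move_arm([
  {"x":-0.03,"y":0.006,"z":-0.03,"yaw":0,"fingers":0.75},
  {"x":-0.07,"y":0.008,"z":-0.032,"yaw":0,"fingers":0.75},
  {"x":-0.11,"y":0.01,"z":-0.032,"yaw":0,"fingers":0.75},
  {"x":-0.15,"y":0.015,"z":-0.032,"yaw":0,"fingers":0.75},
  {"x":-0.19,"y":0.02,"z":-0.032,"yaw":0,"fingers":0.75},
])

```text
time: 4.7
eef_pos: [0.521, 0.0957, 0.301]
tcp_rot: [0.725, 0.689, -0.002, -0.002]
contact_force: [0.4, 0.2, -4.9]
opening: 0.385
finger_force: 51.7
```

Emit:
move_arm([
  {"x":-0.04,"y":0,"z":0,"yaw":0,"fingers":0.75},
  {"x":-0.07,"y":0,"z":0,"yaw":0,"fingers":0.75},
  {"x":-0.084,"y":0,"z":0,"yaw":0,"fingers":0.75},
  {"x":-0.084,"y":0,"z":0,"yaw":0,"fingers":0.75},
  {"x":-0.084,"y":0,"z":0,"yaw":0,"fingers":0.75},
])

```text
time: 5.2
eef_pos: [0.5175, 0.014, 0.303]
tcp_rot: [0.725, 0.688, -0.0, -0.001]
contact_force: [-0.2, 0.4, -4.5]
opening: 0.383
finger_force: 51.6
```

```bash
python3 - <<'E'
from h import *
im=ctrl.read_camera("side"); t=ctrl.read_camera("top")
cv2.imwrite("pics/b.png",cv2.hconcat([cv2.resize(im[100:340,200:400,::-1],(400,480)),cv2.resize(t[140:290,170:295,::-1],(400,480))]))
st()
go(wr([[.0565,0,.2]],RO,RX)[0],-2.8)
E
```

```text
5.3 [0.5178 0.0145 0.3039] [ 1.  -1.1 -6. ] open 0.386 ff 51.6 [-0.17 -0.11  1.87  0.    1.38 -0.12]
tcp [0.5178 0.0145 0.3039] toolx [0.051 0.999 0.001] ty -2.9 move [-0.0005  0.0021  0.1039] yaw -0.002
```

View pics/b.png

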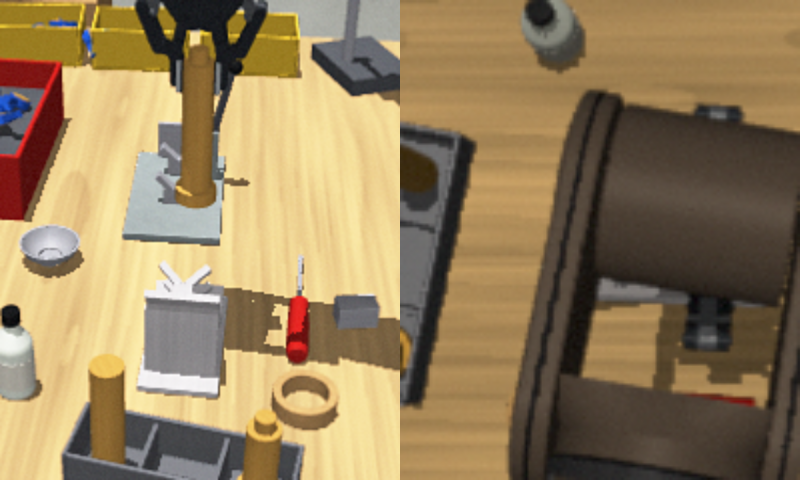

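The picture shows the cylinder hanging upright in the grip, with the empty rest below. In the top view the arm hides the rest.

Emit:
move_arm([
  {"x":0,"y":0.002,"z":0.03,"yaw":0,"fingers":0.75},
  {"x":0,"y":0.002,"z":0.06,"yaw":0,"fingers":0.75},
  {"x":0,"y":0.002,"z":0.085,"yaw":0,"fingers":0.75},
  {"x":0,"y":0.002,"z":0.105,"yaw":0,"fingers":0.75},
  {"x":0,"y":0.002,"z":0.11,"yaw":0,"fingers":0.75},
])

```text
time: 5.8
eef_pos: [0.518, 0.0148, 0.1914]
tcp_rot: [0.725, 0.689, -0.002, -0.003]
contact_force: [-1.4, -0.0, -5.8]
opening: 0.385
finger_force: 51.5
```

Emit:
move_arm([
  {"x":0,"y":0,"z":0.002,"yaw":0,"fingers":0.75},
  {"x":0,"y":0,"z":0.004,"yaw":0,"fingers":0.75},
  {"x":0,"y":0,"z":0.006,"yaw":0,"fingers":0.75},
])

```text
time: 6.1
eef_pos: [0.521, 0.0133, 0.1903]
tcp_rot: [0.725, 0.689, 0.001, 0.001]
contact_force: [-0.1, 1.0, -5.0]
opening: 0.387
finger_force: 51.5
```

Emit:
move_arm([
  {"x":0,"y":0,"z":0.002,"yaw":0,"fingers":0.75},
  {"x":0,"y":0,"z":0.002,"yaw":0,"fingers":0.75},
], force=30)

```text
time: 6.3
eef_pos: [0.5201, 0.0131, 0.187]
tcp_rot: [0.725, 0.688, 0.0, 0.0]
contact_force: [-0.2, -0.4, -5.8]
opening: 0.387
finger_force: 51.5
```

Emit:
move_arm([
  {"x":0.004,"y":0,"z":0,"yaw":0,"fingers":0.75},
  {"x":0.009,"y":0,"z":0,"yaw":0,"fingers":0.75},
  {"x":0.013,"y":0,"z":0,"yaw":0,"fingers":0.75},
  {"x":0.02,"y":0,"z":0.001,"yaw":0,"fingers":0.75},
  {"x":0.026,"y":0,"z":0.002,"yaw":0,"fingers":0.75},
])

```text
time: 6.8
eef_pos: [0.5214, 0.0392, 0.1853]
tcp_rot: [0.725, 0.689, -0.001, 0.0]
contact_force: [-2.1, -4.8, -0.5]
opening: 0.386
finger_force: 51.7
```

```bash
python3 - <<'E'
from h import *
im=ctrl.read_camera("side")
cv2.imwrite("pics/c.png",cv2.resize(im[150:320,230:360,::-1],None,fx=3,fy=3,interpolation=cv2.INTER_CUBIC))
st(); mm(fr(ctrl.get_state()["eef_pos"],RO,RX))
E
```

```text
6.85 [0.5213 0.04   0.1849] [-1.1 -4.3 -2.6] open 0.387 ff 51.5 [-0.12 -0.01  1.99 -0.    1.16 -0.07]
[[30.6, 0.3, 184.9]]
```

View pics/c.png

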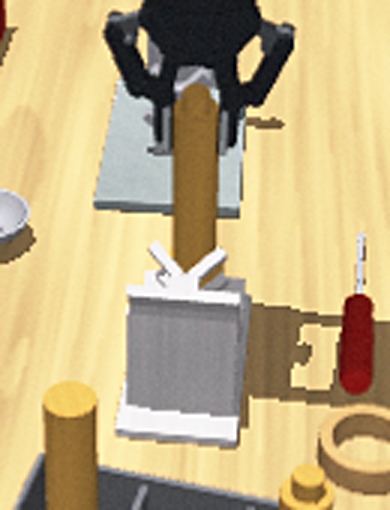

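The crop shows the cylinder tilting with its foot held in the collar gap, and its axis at side column 295 lines up with the V at 292, as expected. I'll continue the arc.

Emit:
move_arm([
  {"x":0.006,"y":0,"z":0.002,"yaw":0,"fingers":0.75},
  {"x":0.012,"y":0,"z":0.004,"yaw":0,"fingers":0.75},
  {"x":0.018,"y":0,"z":0.006,"yaw":0,"fingers":0.75},
  {"x":0.024,"y":0,"z":0.009,"yaw":0,"fingers":0.75},
  {"x":0.03,"y":0,"z":0.012,"yaw":0,"fingers":0.75},
], force=30)

```text
time: 7.35
eef_pos: [0.5231, 0.0694, 0.1721]
tcp_rot: [0.725, 0.689, 0.0, 0.001]
contact_force: [0.2, -6.3, -6.1]
opening: 0.382
finger_force: 50.9
```

Emit:
move_arm([
  {"x":0.006,"y":0,"z":0.003,"yaw":0,"fingers":0.75},
  {"x":0.012,"y":0,"z":0.007,"yaw":0,"fingers":0.75},
  {"x":0.017,"y":0,"z":0.011,"yaw":0,"fingers":0.75},
  {"x":0.023,"y":0,"z":0.015,"yaw":0,"fingers":0.75},
  {"x":0.028,"y":0,"z":0.019,"yaw":0,"fingers":0.75},
])

```text
time: 7.85
eef_pos: [0.5245, 0.098, 0.154]
tcp_rot: [0.725, 0.688, 0.0, -0.0]
contact_force: [-3.2, -3.2, 3.6]
opening: 0.384
finger_force: 51.8
```

Emit:
move_arm([
  {"x":0.003,"y":0,"z":0.003,"yaw":0,"fingers":0.75},
  {"x":0.006,"y":0,"z":0.005,"yaw":0,"fingers":0.75},
  {"x":0.008,"y":0,"z":0.007,"yaw":0,"fingers":0.75},
  {"x":0.008,"y":0,"z":0.007,"yaw":0,"fingers":0.75},
])

```text
time: 8.25
eef_pos: [0.5248, 0.1055, 0.1466]
tcp_rot: [0.725, 0.688, 0.0, -0.0]
contact_force: [-2.7, -1.0, 2.0]
opening: 0.389
finger_force: 51.4
```

```bash
python3 - <<'E'
from h import *
im=ctrl.read_camera("side")
cv2.imwrite("pics/d.png",cv2.resize(im[150:320,230:360,::-1],None,fx=3,fy=3,interpolation=cv2.INTER_CUBIC))
st(); mm(fr(ctrl.get_state()["eef_pos"],RO,RX))
E
```

```text
8.3 [0.5248 0.1054 0.1466] [-2.7 -1.2  0.8] open 0.385 ff 51.4 [0.01 0.07 1.99 0.   1.08 0.06]
[[-35.0, 0.6, 146.6]]
```

View pics/d.png

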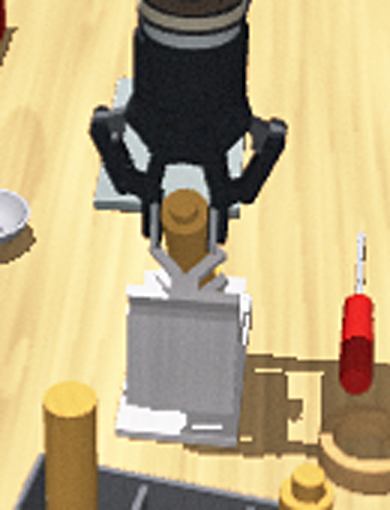

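The crop shows the cylinder leaning in both Vs, stem end at crop (185,205). I'll release it.

Emit:
move_arm([
  {"x":0,"y":0,"z":0,"yaw":0,"fingers":0.55},
  {"x":0,"y":0,"z":0,"yaw":0,"fingers":0.45},
  {"x":0,"y":0,"z":0,"yaw":0,"fingers":0.35},
  {"x":0,"y":0,"z":0,"yaw":0,"fingers":0.35},
])

```text
time: 8.7
eef_pos: [0.5251, 0.1052, 0.1468]
tcp_rot: [0.725, 0.688, 0.001, 0.0]
contact_force: [-0.2, -0.0, 0.1]
opening: 0.651
finger_force: 0.0
```

Emit:
move_arm([
  {"x":-0.01,"y":0,"z":-0.03,"yaw":0,"fingers":0.35},
  {"x":-0.03,"y":0,"z":-0.07,"yaw":0,"fingers":0.35},
  {"x":-0.08,"y":0,"z":-0.11,"yaw":0,"fingers":0.35},
  {"x":-0.13,"y":0,"z":-0.12,"yaw":0,"fingers":0.35},
  {"x":-0.18,"y":0,"z":-0.12,"yaw":0,"fingers":0.35},
])

```text
time: 9.2
eef_pos: [0.5174, -0.0629, 0.2696]
tcp_rot: [0.725, 0.689, 0.002, 0.003]
contact_force: [0.8, -0.1, -0.5]
opening: 0.651
finger_force: 0.0
```

```bash
python3 - <<'E'
from h import *
im=ctrl.read_camera("side"); t=ctrl.read_camera("top")
cv2.imwrite("pics/e.png",cv2.hconcat([cv2.resize(im[170:320,230:360,::-1],(400,460),interpolation=cv2.INTER_CUBIC),cv2.resize(t[180:255,200:300,::-1],(400,300),interpolation=cv2.INTER_CUBIC).__class__ and cv2.copyMakeBorder(cv2.resize(t[180:255,200:300,::-1],(400,300),interpolation=cv2.INTER_CUBIC),0,160,0,0,0)]))
st()
E
```

```text
9.3 [ 0.5166 -0.0665  0.2675] [-0.2  1.  -0.3] open 0.647 ff 0.0 [-0.32 -0.09  1.91 -0.    1.31 -0.26]
```

View pics/e.png

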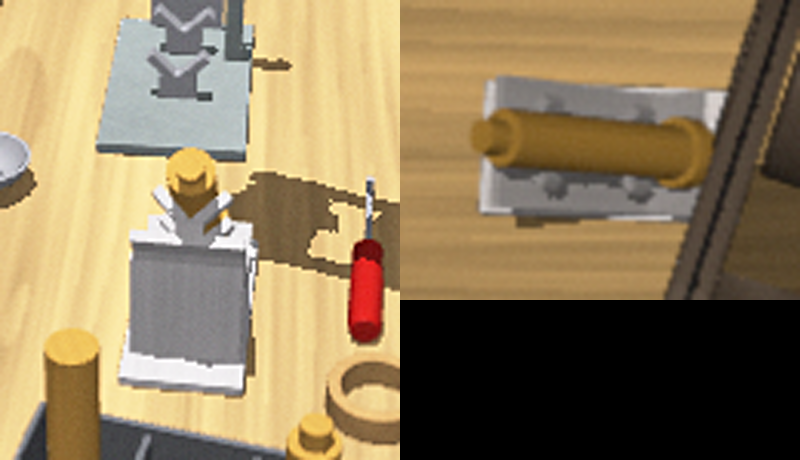

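The side crop shows the cylinder leaning by itself in the rest, with the stem end at crop (190,165). The top crop shows the stem at (487,135) and the collar near the foot plate at (690,150). I'll triangulate the stem end.

```bash
python3 - <<'E'
from h import *
P,e=tri([221.4,213.4],[291.4,223.5]); mm(fr(P,RO,RX));print(e)
Q=plane("top",[[(712-400)/4+200-.4,155/4+180-.4]],[.055]);mm(fr(Q,RO,RX))
st(); go(wr([[.0047,0,.27]],RO,RX)[0],-2.8)
E
```

```text
[[-54.0, 0.5, 179.5]]
0.00021039794485734492
[[73.0, -0.2, 55.0]]
9.3 [ 0.5166 -0.0665  0.2675] [-0.2  1.  -0.3] open 0.647 ff 0.0 [-0.32 -0.09  1.91 -0.    1.31 -0.26]
tcp [ 0.5166 -0.0665  0.2675] toolx [ 0.059  0.998 -0.002] ty -3.4 move [ 0.1324 -0.0021 -0.0028] yaw -0.01
```

Emit:
move_arm([
  {"x":0.05,"y":-0.002,"z":0,"yaw":0,"fingers":0.42},
  {"x":0.1,"y":-0.002,"z":0,"yaw":0,"fingers":0.42},
  {"x":0.134,"y":-0.002,"z":0,"yaw":0,"fingers":0.42},
  {"x":0.134,"y":-0.002,"z":0,"yaw":0,"fingers":0.42},
  {"x":0.134,"y":-0.002,"z":0,"yaw":0,"fingers":0.42},
])

```text
time: 9.8
eef_pos: [0.5208, 0.0737, 0.2655]
tcp_rot: [0.724, 0.689, -0.0, -0.0]
contact_force: [1.0, -0.5, 0.8]
opening: 0.581
finger_force: 0.0
```

```bash
python3 - <<'E'
from h import *
st(); go(wr([[.0034,0.0,.115]],RO,RX)[0],-2.8)
E
```

```text
9.8 [0.5208 0.0737 0.2655] [ 1.  -0.5  0.8] open 0.581 ff 0.0 [-0.05 -0.07  1.9  -0.    1.31 -0.  ]
tcp [0.5208 0.0737 0.2655] toolx [ 0.05   0.999 -0.   ] ty -2.8 move [-0.0065  0.0019  0.1505] yaw -0.001
```

Emit:
move_arm([
  {"x":-0.0065,"y":0.002,"z":0.04,"yaw":0,"fingers":0.42},
  {"x":-0.0065,"y":0.002,"z":0.08,"yaw":0,"fingers":0.42},
  {"x":-0.0065,"y":0.002,"z":0.115,"yaw":0,"fingers":0.42},
  {"x":-0.0065,"y":0.002,"z":0.135,"yaw":0,"fingers":0.42},
  {"x":-0.0065,"y":0.002,"z":0.14,"yaw":0,"fingers":0.42},
])

```text
time: 10.3
eef_pos: [0.5205, 0.065, 0.1224]
tcp_rot: [0.726, 0.688, -0.002, -0.002]
contact_force: [0.5, -0.3, -0.3]
opening: 0.581
finger_force: 0.0
```

Emit:
move_arm([
  {"x":0,"y":0,"z":0.004,"yaw":0,"fingers":0.42},
  {"x":0,"y":0,"z":0.008,"yaw":0,"fingers":0.42},
  {"x":0,"y":0,"z":0.008,"yaw":0,"fingers":0.42},
])

```text
time: 10.6
eef_pos: [0.5234, 0.0657, 0.1188]
tcp_rot: [0.725, 0.688, 0.001, 0.001]
contact_force: [0.7, -0.6, -0.4]
opening: 0.579
finger_force: 0.0
```

```bash
python3 - <<'E'
from h import *
st(); mm(fr(ctrl.get_state()["eef_pos"],RO,RX))
E
```

```text
10.6 [0.5234 0.0657 0.1188] [ 0.7 -0.6 -0.4] open 0.579 ff 0.0 [-0.07  0.09  2.03  0.    1.03 -0.02]
[[4.8, 1.2, 118.8]]
```

Emit:
move_arm([
  {"x":0.001,"y":-0.001,"z":0.002,"yaw":0,"fingers":0.42},
  {"x":0.001,"y":-0.001,"z":0.004,"yaw":0,"fingers":0.42},
  {"x":0.001,"y":-0.001,"z":0.006,"yaw":0,"fingers":0.42},
  {"x":0.001,"y":-0.001,"z":0.006,"yaw":0,"fingers":0.42},
])

```text
time: 11.0
eef_pos: [0.5216, 0.067, 0.1116]
tcp_rot: [0.725, 0.689, -0.0, -0.0]
contact_force: [-0.0, 0.4, -0.1]
opening: 0.579
finger_force: 0.0
```

Emit:
move_arm([
  {"x":0,"y":0,"z":0.002,"yaw":0,"fingers":0.42},
  {"x":0,"y":0,"z":0.003,"yaw":0,"fingers":0.42},
  {"x":0,"y":0,"z":0.003,"yaw":0,"fingers":0.42},
])

```text
time: 11.3
eef_pos: [0.5216, 0.067, 0.1086]
tcp_rot: [0.725, 0.688, -0.0, -0.0]
contact_force: [-0.3, 0.7, -0.9]
opening: 0.58
finger_force: 0.0
```

Emit:
move_arm([
  {"x":0,"y":0,"z":0.001,"yaw":0,"fingers":0.42},
  {"x":0,"y":0,"z":0.002,"yaw":0,"fingers":0.42},
  {"x":0,"y":0,"z":0.002,"yaw":0,"fingers":0.42},
])

```text
time: 11.6
eef_pos: [0.5217, 0.0669, 0.1067]
tcp_rot: [0.725, 0.688, -0.0, -0.0]
contact_force: [-0.1, 0.1, 0.7]
opening: 0.578
finger_force: 0.0
```

Emit:
move_arm([
  {"x":0,"y":0,"z":0.001,"yaw":0,"fingers":0.42},
  {"x":0,"y":0,"z":0.002,"yaw":0,"fingers":0.42},
  {"x":0,"y":0,"z":0.002,"yaw":0,"fingers":0.42},
])

```text
time: 11.9
eef_pos: [0.5216, 0.067, 0.1047]
tcp_rot: [0.725, 0.689, -0.0, -0.0]
contact_force: [-0.4, -0.7, -0.7]
opening: 0.58
finger_force: 0.0
```

Emit:
move_arm([
  {"x":0,"y":0,"z":0.001,"yaw":0,"fingers":0.42},
  {"x":0,"y":0,"z":0.002,"yaw":0,"fingers":0.42},
  {"x":0,"y":0,"z":0.002,"yaw":0,"fingers":0.42},
])

```text
time: 12.2
eef_pos: [0.5216, 0.067, 0.1027]
tcp_rot: [0.725, 0.688, -0.0, -0.0]
contact_force: [-0.3, 0.3, -0.2]
opening: 0.579
finger_force: 0.0
```

Emit:
move_arm([
  {"x":0,"y":0,"z":0.001,"yaw":0,"fingers":0.42},
  {"x":0,"y":0,"z":0.002,"yaw":0,"fingers":0.42},
  {"x":0,"y":0,"z":0.002,"yaw":0,"fingers":0.42},
])

```text
time: 12.5
eef_pos: [0.5216, 0.067, 0.1007]
tcp_rot: [0.725, 0.688, -0.0, -0.0]
contact_force: [0.1, -0.0, 0.6]
opening: 0.577
finger_force: 0.0
```

No contact, and the tips are 13 mm below the axis, so I'll grip here and lift.

Emit:
move_arm([
  {"x":0,"y":0,"z":0,"yaw":0,"fingers":0.55},
  {"x":0,"y":0,"z":0,"yaw":0,"fingers":0.7},
  {"x":0,"y":0,"z":0,"yaw":0,"fingers":0.75},
  {"x":0,"y":0,"z":0,"yaw":0,"fingers":0.75},
  {"x":0,"y":0,"z":0,"yaw":0,"fingers":0.75},
], force=60)

```text
time: 13.0
eef_pos: [0.5214, 0.067, 0.1012]
tcp_rot: [0.725, 0.689, -0.0, -0.0]
contact_force: [-3.8, 0.1, 5.0]
opening: 0.374
finger_force: 59.9
```

Emit:
move_arm([
  {"x":0,"y":0,"z":-0.004,"yaw":0,"fingers":0.75},
  {"x":0,"y":0,"z":-0.01,"yaw":0,"fingers":0.75},
  {"x":0,"y":0,"z":-0.016,"yaw":0,"fingers":0.75},
])

```text
time: 13.3
eef_pos: [0.521, 0.067, 0.116]
tcp_rot: [0.725, 0.688, -0.001, -0.001]
contact_force: [0.6, -0.5, -4.5]
opening: 0.376
finger_force: 60.1
```

Emit:
move_arm([
  {"x":-0.004,"y":0,"z":-0.015,"yaw":0,"fingers":0.75},
  {"x":-0.008,"y":0,"z":-0.04,"yaw":0,"fingers":0.75},
  {"x":-0.01,"y":0,"z":-0.08,"yaw":0,"fingers":0.75},
  {"x":-0.01,"y":0,"z":-0.12,"yaw":0,"fingers":0.75},
  {"x":-0.01,"y":0,"z":-0.12,"yaw":0,"fingers":0.75},
])

```text
time: 13.8
eef_pos: [0.5255, 0.0564, 0.2457]
tcp_rot: [0.725, 0.688, 0.005, 0.006]
contact_force: [1.5, -0.6, -4.1]
opening: 0.379
finger_force: 60.6
```

```bash
python3 - <<'E'
from h import *
im=ctrl.read_camera("side"); cv2.imwrite("pics/f.png",im[:,:,::-1])
np.save("f.npy",im); st()
# brass mask in the held region
hsv=cv2.cvtColor(im,cv2.COLOR_RGB2HSV); 
for p in ([291,224],):
    print(hsv[200:260:6,285:300:5].tolist()[:3])
s0=np.load("side0.npy");h0=cv2.cvtColor(s0,cv2.COLOR_RGB2HSV);print("brass ref",h0[300:320:6,292].tolist(),"wood",h0[250,230].tolist(), h0[200,350].tolist())
E
```

```text
13.85 [0.5236 0.0565 0.2418] [ 0.4 -0.9 -5.8] open 0.379 ff 60.5 [-0.09 -0.06  1.93 -0.    1.26 -0.03]
[[[114, 11, 117], [109, 16, 124], [97, 24, 97]], [[93, 13, 190], [87, 14, 197], [86, 10, 199]], [[75, 13, 196], [92, 17, 192], [93, 13, 196]]]
brass ref [[18, 171, 142], [18, 164, 143], [18, 162, 143], [18, 169, 146]] wood [21, 98, 239] [22, 98, 240]
```

```bash
sed -i 's/^CO=np.array(\[.551/CO=np.array([.550/' h.py; cat >> h.py <<'E'
def cr(s,z,lat=0): return wr([[.0905-s,lat,z]],CO,CX)[0]
E
python3 - <<'E'
from h import *
st(); mm(cr(.08,.2)); go(cr(.08,.25),-.14)
E
```

```text
13.85 [0.5236 0.0565 0.2418] [ 0.4 -0.9 -5.8] open 0.379 ff 60.5 [-0.09 -0.06  1.93 -0.    1.26 -0.03]
[550.0, -260.4, 200.0]
tcp [0.5236 0.0565 0.2418] toolx [ 0.052  0.999 -0.   ] ty -3.0 move [-0.3151  0.0429 -0.0077] yaw -0.05
```

Emit:
move_arm([
  {"x":-0.03,"y":0.01,"z":-0.01,"yaw":-0.02,"fingers":0.75},
  {"x":-0.065,"y":0.02,"z":-0.012,"yaw":-0.05,"fingers":0.75},
  {"x":-0.105,"y":0.03,"z":-0.012,"yaw":-0.05,"fingers":0.75},
  {"x":-0.145,"y":0.043,"z":-0.012,"yaw":-0.05,"fingers":0.75},
  {"x":-0.18,"y":0.043,"z":-0.012,"yaw":-0.05,"fingers":0.75},
])

```text
time: 14.35
eef_pos: [0.5544, -0.1268, 0.2462]
tcp_rot: [0.708, 0.706, -0.001, -0.001]
contact_force: [0.7, -0.2, -3.7]
opening: 0.377
finger_force: 60.5
```

Emit:
move_arm([
  {"x":-0.035,"y":-0.006,"z":0,"yaw":0,"fingers":0.75},
  {"x":-0.07,"y":-0.006,"z":0,"yaw":0,"fingers":0.75},
  {"x":-0.105,"y":-0.006,"z":0,"yaw":0,"fingers":0.75},
  {"x":-0.13,"y":-0.006,"z":0,"yaw":0,"fingers":0.75},
  {"x":-0.135,"y":-0.006,"z":0,"yaw":0,"fingers":0.75},
])

```text
time: 14.85
eef_pos: [0.547, -0.2624, 0.2459]
tcp_rot: [0.709, 0.705, -0.001, -0.002]
contact_force: [-0.8, 0.5, -5.4]
opening: 0.381
finger_force: 60.6
```

```bash
python3 - <<'E'
from h import *
im=ctrl.read_camera("side"); np.save("g.npy",im)
st(); go(cr(.081,.145),-.14)
h=cv2.cvtColor(im,cv2.COLOR_RGB2HSV); m=cv2.inRange(h,(12,135,60),(24,255,200)); m[220:]=0
n,l,s,c=cv2.connectedComponentsWithStats(m)
for i in range(1,n):
    if s[i,4]>40: print(s[i].tolist(),c[i].round(1).tolist())
# predicted stem end / foot
for a in (50,60):
    piv=cr(.08,0)*0+np.array([*ctrl.get_state()["eef_pos"]])+[0,0,.014]; a=np.radians(a); ax=np.array([0,np.cos(a),np.sin(a)])
    print(proj("side",[piv+.087*ax,piv-.093*ax]).round(1).tolist())
E
```

```text
14.9 [ 0.5472 -0.2617  0.246 ] [ 0.8 -1.2 -5.7] open 0.375 ff 60.6 [-0.61  0.13  1.73 -0.    1.28 -0.61]
tcp [ 0.5472 -0.2617  0.246 ] toolx [0.005 1.    0.002] ty -0.3 move [0.0021 0.0032 0.101 ] yaw -0.002
[164, 38, 6, 31, 47] [165.6, 51.0]
[245, 93, 105, 46, 2970] [296.9, 120.4]
[192, 100, 53, 34, 1291] [217.2, 116.0]
[[291.3, 96.3], [292.4, 128.2]]
[[291.7, 91.1], [292.0, 133.3]]
```

Emit:
move_arm([
  {"x":0.002,"y":0.003,"z":0.03,"yaw":0,"fingers":0.75},
  {"x":0.002,"y":0.003,"z":0.06,"yaw":0,"fingers":0.75},
  {"x":0.002,"y":0.003,"z":0.085,"yaw":0,"fingers":0.75},
  {"x":0.002,"y":0.003,"z":0.101,"yaw":0,"fingers":0.75},
  {"x":0.002,"y":0.003,"z":0.101,"yaw":0,"fingers":0.75},
], force=40)

```text
time: 15.4
eef_pos: [0.5494, -0.2557, 0.1435]
tcp_rot: [0.708, 0.707, -0.001, -0.004]
contact_force: [-0.3, 0.5, -4.8]
opening: 0.379
finger_force: 60.6
```

Emit:
move_arm([
  {"x":0,"y":0,"z":0.008,"yaw":0,"fingers":0.75},
  {"x":0,"y":0,"z":0.014,"yaw":0,"fingers":0.75},
  {"x":0,"y":0,"z":0.018,"yaw":0,"fingers":0.75},
  {"x":0,"y":0,"z":0.018,"yaw":0,"fingers":0.75},
])

```text
time: 15.8
eef_pos: [0.5515, -0.258, 0.1298]
tcp_rot: [0.708, 0.706, 0.0, -0.0]
contact_force: [-0.8, -0.7, -5.6]
opening: 0.38
finger_force: 60.6
```

```bash
python3 - <<'E'
from h import *
st(); go(cr(.081,.12),-.14)
E
```

```text
15.8 [ 0.5515 -0.258   0.1298] [-0.8 -0.7 -5.6] open 0.38 ff 60.6 [-0.6   0.24  1.82  0.    1.07 -0.6 ]
tcp [ 0.5515 -0.258   0.1298] toolx [0.002 1.    0.   ] ty -0.1 move [-0.0014 -0.0015  0.0098] yaw 0.0
```

Emit:
move_arm([
  {"x":0,"y":-0.001,"z":0.003,"yaw":0,"fingers":0.74},
  {"x":0,"y":-0.001,"z":0.006,"yaw":0,"fingers":0.74},
  {"x":0,"y":-0.001,"z":0.008,"yaw":0,"fingers":0.74},
  {"x":0,"y":-0.001,"z":0.008,"yaw":0,"fingers":0.74},
], force=35)

```text
time: 16.2
eef_pos: [0.5503, -0.2579, 0.1214]
tcp_rot: [0.708, 0.706, -0.0, -0.0]
contact_force: [-0.2, -0.4, -4.8]
opening: 0.379
finger_force: 60.6
```

Emit:
move_arm([
  {"x":0.004,"y":0,"z":0.003,"yaw":0,"fingers":0.74},
  {"x":0.007,"y":0,"z":0.006,"yaw":0,"fingers":0.74},
  {"x":0.01,"y":0,"z":0.008,"yaw":0,"fingers":0.74},
])

```text
time: 16.5
eef_pos: [0.5509, -0.2495, 0.1155]
tcp_rot: [0.708, 0.706, -0.001, 0.002]
contact_force: [-3.8, -3.0, 0.5]
opening: 0.377
finger_force: 61.2
```

Emit:
move_arm([
  {"x":0.001,"y":0,"z":0.004,"yaw":0,"fingers":0.74},
  {"x":0.004,"y":0,"z":0.007,"yaw":0,"fingers":0.74},
  {"x":0.007,"y":0,"z":0.01,"yaw":0,"fingers":0.74},
  {"x":0.01,"y":0,"z":0.013,"yaw":0,"fingers":0.74},
  {"x":0.012,"y":0,"z":0.016,"yaw":0,"fingers":0.74},
])

```text
time: 17.0
eef_pos: [0.5509, -0.2334, 0.1006]
tcp_rot: [0.708, 0.706, 0.001, -0.002]
contact_force: [-7.1, 9.6, 13.2]
opening: 0.38
finger_force: 62.4
```

Emit:
move_arm([
  {"x":0.002,"y":0,"z":0.003,"yaw":0,"fingers":0.74},
  {"x":0.004,"y":0,"z":0.006,"yaw":0,"fingers":0.74},
  {"x":0.006,"y":0,"z":0.009,"yaw":0,"fingers":0.74},
  {"x":0.008,"y":0,"z":0.013,"yaw":0,"fingers":0.74},
])

```text
time: 17.4
eef_pos: [0.551, -0.2242, 0.087]
tcp_rot: [0.708, 0.706, 0.002, -0.003]
contact_force: [-4.2, 10.8, 9.2]
opening: 0.378
finger_force: 61.2
```

```bash
python3 - <<'E'
from h import *
im=ctrl.read_camera("side"); np.save("g.npy",im)
st(); P=fr(ctrl.get_state()["eef_pos"],CO,CX); mm([.0905-P[0,0],P[0,1],P[0,2]])
E
```

```text
17.45 [ 0.5507 -0.2237  0.0859] [-2.6 10.8  8.1] open 0.376 ff 60.8 [-0.56  0.27  1.88  0.01  0.99 -0.56]
[116.7, 0.7, 85.9]
```

```bash
cat >> h.py <<'E'
def brass(im):
    h=cv2.cvtColor(im,cv2.COLOR_RGB2HSV); m=cv2.inRange(h,(12,130,50),(24,255,230))
    d=np.abs(im.astype(int)-np.load("side0.npy").astype(int)).sum(2)>40
    m[~d]=0; m[:,:262]=0; m[:,325:]=0; m[235:]=0
    n,l,s,c=cv2.connectedComponentsWithStats(m)
    for i in range(1,n):
        if s[i,4]>15: print(s[i].tolist(),c[i].round(1).tolist())
    ys=np.where(m.any(1))[0]
    for y in ys[::3]: x=np.where(m[y])[0]; print(y,x.min(),x.max(),end="; ")
    print()
E
python3 - <<'E'
from h import *
brass(np.load("g.npy"))
e=ctrl.get_state()["eef_pos"]
for a in (10,20,30,40,50):
    a=np.radians(a); piv=e+[0,0,.014]; ax=np.array([0,np.cos(a),np.sin(a)]); up=np.array([0,-np.sin(a),np.cos(a)])
    print("stem end bottom/centre/top, foot",proj("side",[piv+.087*ax-.01*up,piv+.087*ax,piv+.087*ax+.01*up,piv-.093*ax]).round(1).tolist())
E
```

```text
[280, 163, 15, 20, 224] [287.0, 172.7]
103 267 267; 106 269 303; 109 272 303; 112 275 275; 115 275 275; 118 274 274; 121 274 274; 124 274 274; 127 274 274; 131 274 303; 134 274 303; 164 285 294; 167 282 293; 170 282 293; 173 280 293; 176 280 293; 179 280 291; 182 283 288; 
stem end bottom/centre/top, foot [[286.3, 188.6], [286.4, 184.9], [286.5, 181.2], [290.0, 162.7]]
stem end bottom/centre/top, foot [[286.5, 183.0], [286.6, 179.1], [286.8, 175.2], [289.8, 168.2]]
stem end bottom/centre/top, foot [[286.7, 177.1], [286.9, 173.2], [287.1, 169.2], [289.6, 173.9]]
stem end bottom/centre/top, foot [[287.0, 171.1], [287.2, 167.2], [287.4, 163.3], [289.3, 179.5]]
stem end bottom/centre/top, foot [[287.3, 165.1], [287.6, 161.5], [287.8, 157.8], [289.0, 185.0]]
```

Emit:
move_arm([
  {"x":-0.001,"y":-0.001,"z":0.004,"yaw":0,"fingers":0.74},
  {"x":-0.001,"y":-0.001,"z":0.008,"yaw":0,"fingers":0.74},
  {"x":-0.001,"y":-0.001,"z":0.011,"yaw":0,"fingers":0.74},
  {"x":-0.001,"y":-0.001,"z":0.014,"yaw":0,"fingers":0.74},
  {"x":-0.001,"y":-0.001,"z":0.014,"yaw":0,"fingers":0.74},
])

```text
time: 17.95
eef_pos: [0.55, -0.2248, 0.0714]
tcp_rot: [0.708, 0.706, 0.003, -0.003]
contact_force: [-1.6, 9.3, 5.8]
opening: 0.375
finger_force: 59.7
```

```bash
python3 - <<'E'
from h import *
brass(ctrl.read_camera("side"))
st(); e=ctrl.get_state()["eef_pos"]; P=fr(e,CO,CX); mm([.0905-P[0,0],P[0,1],P[0,2]])
for a in (0,5,10,15,20):
    a=np.radians(a); piv=e+[0,0,.014]; ax=np.array([0,np.cos(a),np.sin(a)]); up=np.array([0,-np.sin(a),np.cos(a)])
    print("stem end bottom/top, body end bottom/top",proj("side",[piv+.087*ax-.01*up,piv+.087*ax+.01*up,piv+.072*ax-.017*up,piv+.072*ax+.017*up]).round(1).tolist())
E
```

```text
[280, 162, 15, 31, 302] [287.2, 178.3]
104 265 265; 107 266 303; 110 268 304; 114 303 303; 117 303 303; 120 276 303; 124 275 304; 127 274 304; 130 274 274; 133 274 274; 162 293 293; 165 284 293; 168 283 294; 171 282 293; 174 283 293; 177 282 293; 180 282 293; 183 281 293; 186 280 292; 189 280 291; 192 283 289; 222 290 292; 
18.0 [ 0.5501 -0.2249  0.0715] [-2.  10.2  5. ] open 0.373 ff 59.7 [-0.56  0.29  1.88  0.01  0.97 -0.56]
[115.5, -0.0, 71.5]
stem end bottom/top, body end bottom/top [[286.4, 198.1], [286.5, 191.5], [286.7, 197.3], [286.9, 186.1]]
stem end bottom/top, body end bottom/top [[286.4, 195.7], [286.6, 188.7], [286.7, 195.5], [287.0, 183.7]]
stem end bottom/top, body end bottom/top [[286.5, 193.1], [286.7, 185.9], [286.7, 193.5], [287.1, 181.2]]
stem end bottom/top, body end bottom/top [[286.6, 190.5], [286.8, 182.9], [286.8, 191.4], [287.3, 178.7]]
stem end bottom/top, body end bottom/top [[286.7, 187.6], [287.0, 179.9], [286.8, 189.2], [287.4, 176.2]]
```

Emit:
move_arm([
  {"x":0,"y":0,"z":-0.004,"yaw":0,"fingers":0.74},
  {"x":0,"y":0,"z":-0.008,"yaw":0,"fingers":0.74},
  {"x":-0.008,"y":0,"z":-0.008,"yaw":0,"fingers":0.74},
  {"x":-0.016,"y":0,"z":-0.008,"yaw":0,"fingers":0.74},
  {"x":-0.022,"y":0,"z":-0.008,"yaw":0,"fingers":0.74},
])

```text
time: 18.5
eef_pos: [0.5493, -0.2521, 0.0783]
tcp_rot: [0.708, 0.706, -0.0, -0.0]
contact_force: [-0.7, -0.4, -5.4]
opening: 0.375
finger_force: 58.9
```

```bash
python3 - <<'E'
from h import *
st(); e=ctrl.get_state()["eef_pos"]; P=fr(e,CO,CX); mm([.0905-P[0,0],P[0,1],P[0,2]])
E
```

```text
18.5 [ 0.5493 -0.2521  0.0783] [-0.7 -0.4 -5.4] open 0.375 ff 58.9 [-0.6   0.3   1.86  0.    0.98 -0.6 ]
[88.3, -0.7, 78.3]
```

Emit:
move_arm([
  {"x":0.005,"y":0.001,"z":0,"yaw":0,"fingers":0.74},
  {"x":0.005,"y":0.001,"z":0.004,"yaw":0,"fingers":0.74},
  {"x":0.005,"y":0.001,"z":0.009,"yaw":0,"fingers":0.74},
  {"x":0.005,"y":0.001,"z":0.014,"yaw":0,"fingers":0.74},
  {"x":0.005,"y":0.001,"z":0.014,"yaw":0,"fingers":0.74},
])

```text
time: 19.0
eef_pos: [0.5512, -0.2477, 0.0646]
tcp_rot: [0.707, 0.707, -0.001, 0.002]
contact_force: [1.7, -5.6, -6.6]
opening: 0.376
finger_force: 58.7
```

```bash
python3 - <<'E'
from h import *
st(); e=ctrl.get_state()["eef_pos"]; P=fr(e,CO,CX); mm([.0905-P[0,0],P[0,1],P[0,2]])
E
```

```text
19.0 [ 0.5512 -0.2477  0.0646] [ 1.7 -5.6 -6.6] open 0.376 ff 58.7 [-0.59  0.32  1.87 -0.    0.95 -0.59]
[92.7, 1.2, 64.6]
```

Emit:
move_arm([
  {"x":-0.003,"y":-0.001,"z":0,"yaw":0,"fingers":0.74},
  {"x":-0.005,"y":-0.001,"z":0,"yaw":0,"fingers":0.74},
  {"x":-0.005,"y":-0.001,"z":0,"yaw":0,"fingers":0.74},
])

```text
time: 19.3
eef_pos: [0.5492, -0.2507, 0.0643]
tcp_rot: [0.708, 0.706, 0.0, -0.001]
contact_force: [-0.6, 0.0, -4.8]
opening: 0.378
finger_force: 58.8
```

Emit:
move_arm([
  {"x":0,"y":0,"z":0.003,"yaw":0,"fingers":0.74},
  {"x":0,"y":0,"z":0.006,"yaw":0,"fingers":0.74},
  {"x":0,"y":0,"z":0.006,"yaw":0,"fingers":0.74},
])

```text
time: 19.6
eef_pos: [0.5497, -0.2508, 0.0593]
tcp_rot: [0.708, 0.706, -0.0, -0.0]
contact_force: [-1.6, 1.7, 0.5]
opening: 0.376
finger_force: 59.3
```

```bash
python3 - <<'E'
from h import *
brass(ctrl.read_camera("side"))
st(); e=ctrl.get_state()["eef_pos"]; P=fr(e,CO,CX); mm([.0905-P[0,0],P[0,1],P[0,2]])
for a in (0,5,10,15):
    a=np.radians(a); piv=e+[0,0,.014]; ax=np.array([0,np.cos(a),np.sin(a)]); up=np.array([0,-np.sin(a),np.cos(a)])
    print("stem end bottom/top, body end bottom/top",proj("side",[piv+.094*ax-.01*up,piv+.094*ax+.01*up,piv+.079*ax-.017*up,piv+.079*ax+.017*up]).round(1).tolist())
E
```

```text
[281, 162, 14, 30, 290] [287.9, 177.4]
104 265 309; 107 303 303; 110 268 304; 113 271 271; 117 276 276; 121 276 303; 124 276 304; 127 275 304; 130 275 304; 133 275 304; 162 293 293; 165 284 294; 168 283 294; 171 283 294; 174 283 294; 177 283 294; 180 282 293; 183 281 293; 186 281 292; 189 282 291; 196 323 323; 
19.65 [ 0.5497 -0.2509  0.0595] [-1.8  2.5  0.5] open 0.374 ff 59.4 [-0.6   0.33  1.87 -0.    0.95 -0.59]
[89.5, -0.3, 59.5]
stem end bottom/top, body end bottom/top [[286.9, 198.2], [287.0, 191.7], [287.2, 197.4], [287.4, 186.4]]
stem end bottom/top, body end bottom/top [[286.9, 195.6], [287.1, 188.7], [287.2, 195.4], [287.5, 183.8]]
stem end bottom/top, body end bottom/top [[287.0, 192.9], [287.2, 185.7], [287.2, 193.3], [287.6, 181.2]]
stem end bottom/top, body end bottom/top [[287.1, 190.0], [287.4, 182.6], [287.3, 191.0], [287.8, 178.5]]
```

Emit:
move_arm([
  {"x":0,"y":0,"z":0.002,"yaw":0,"fingers":0.74},
  {"x":0,"y":0,"z":0.004,"yaw":0,"fingers":0.74},
  {"x":0,"y":0,"z":0.006,"yaw":0,"fingers":0.74},
  {"x":0,"y":0,"z":0.008,"yaw":0,"fingers":0.74},
  {"x":0,"y":0,"z":0.008,"yaw":0,"fingers":0.74},
])

```text
time: 20.15
eef_pos: [0.5499, -0.2495, 0.0519]
tcp_rot: [0.708, 0.706, 0.001, -0.001]
contact_force: [-3.6, 8.5, 5.2]
opening: 0.377
finger_force: 59.9
```

Emit:
move_arm([
  {"x":0,"y":0,"z":0.002,"yaw":0,"fingers":0.74},
  {"x":0,"y":0,"z":0.004,"yaw":0,"fingers":0.74},
  {"x":0,"y":0,"z":0.004,"yaw":0,"fingers":0.74},
])

```text
time: 20.45
eef_pos: [0.5498, -0.2491, 0.0478]
tcp_rot: [0.708, 0.706, 0.001, -0.001]
contact_force: [-3.2, 8.7, 6.4]
opening: 0.376
finger_force: 60.2
```

```bash
python3 - <<'E'
from h import *
brass(ctrl.read_camera("side"))
st(); e=ctrl.get_state()["eef_pos"]; P=fr(e,CO,CX); mm([.0905-P[0,0],P[0,1],P[0,2]])
C=cr
print("final expected: stem end bottom/top, body end b/t",proj("side",[cr(.182,.048),cr(.182,.068),cr(.167,.041),cr(.167,.075)]).round(1).tolist())
E
```

```text
[304, 105, 12, 7, 16] [309.8, 108.3]
[281, 164, 14, 36, 319] [287.7, 182.0]
104 264 264; 107 265 312; 110 266 307; 114 268 304; 117 270 303; 120 274 303; 123 276 303; 126 303 303; 130 275 304; 133 275 304; 164 284 292; 167 283 293; 170 283 294; 173 284 294; 176 284 293; 179 283 293; 182 283 293; 185 282 293; 188 281 293; 191 281 292; 194 281 292; 197 282 291; 218 312 312; 
20.5 [ 0.5498 -0.2492  0.0479] [-2.6  8.3  5.9] open 0.377 ff 60.2 [-0.59  0.35  1.87  0.    0.93 -0.59]
[91.2, -0.2, 47.9]
final expected: stem end bottom/top, body end b/t [[286.6, 202.8], [286.7, 196.4], [286.9, 202.0], [287.1, 191.1]]
```

Emit:
move_arm([
  {"x":0,"y":0,"z":0.002,"yaw":0,"fingers":0.74},
  {"x":0,"y":0,"z":0.004,"yaw":0,"fingers":0.74},
  {"x":0,"y":0,"z":0.004,"yaw":0,"fingers":0.74},
])

```text
time: 20.8
eef_pos: [0.5497, -0.249, 0.0443]
tcp_rot: [0.708, 0.706, 0.001, -0.002]
contact_force: [-3.3, 9.9, 7.4]
opening: 0.376
finger_force: 60.6
```

Emit:
move_arm([
  {"x":0,"y":0,"z":0.001,"yaw":0,"fingers":0.74},
  {"x":0,"y":0,"z":0.002,"yaw":0,"fingers":0.74},
  {"x":0,"y":0,"z":0.002,"yaw":0,"fingers":0.74},
])

```text
time: 21.1
eef_pos: [0.5498, -0.2489, 0.0442]
tcp_rot: [0.708, 0.706, 0.001, -0.002]
contact_force: [-8.1, 12.2, 16.9]
opening: 0.374
finger_force: 61.8
```

```bash
python3 - <<'E'
from h import *
im=ctrl.read_camera("side"); brass(im)
st(); e=ctrl.get_state()["eef_pos"]; P=fr(e,CO,CX); mm([.0905-P[0,0],P[0,1],P[0,2]])
E
```

```text
[302, 105, 17, 10, 22] [309.7, 109.3]
[280, 165, 15, 38, 327] [287.7, 184.1]
104 265 265; 107 313 314; 110 265 310; 113 302 302; 116 268 268; 119 271 303; 122 274 303; 125 276 303; 128 276 303; 132 275 275; 135 275 275; 167 284 293; 170 283 293; 173 284 294; 176 284 293; 179 283 293; 182 283 293; 185 282 293; 188 282 293; 191 281 293; 194 281 292; 197 281 292; 200 283 290; 218 312 312; 
21.15 [ 0.5498 -0.2489  0.0442] [-7.4 11.9 17. ] open 0.373 ff 61.8 [-0.59  0.35  1.87  0.    0.93 -0.59]
[91.5, -0.2, 44.2]
```

Emit:
move_arm([
  {"x":0,"y":0,"z":-0.002,"yaw":0,"fingers":0.6},
  {"x":0,"y":0,"z":-0.002,"yaw":0,"fingers":0.5},
  {"x":0,"y":0,"z":-0.002,"yaw":0,"fingers":0.4},
  {"x":0,"y":0,"z":-0.002,"yaw":0,"fingers":0.35},
])

```text
time: 21.55
eef_pos: [0.55, -0.2516, 0.043]
tcp_rot: [0.708, 0.706, 0.0, 0.001]
contact_force: [-0.4, -0.0, -0.5]
opening: 0.65
finger_force: 0.0
```

Emit:
move_arm([
  {"x":0,"y":0,"z":-0.03,"yaw":0,"fingers":0.35},
  {"x":0,"y":0,"z":-0.07,"yaw":0,"fingers":0.35},
  {"x":0,"y":0,"z":-0.11,"yaw":0,"fingers":0.35},
  {"x":0.03,"y":0,"z":-0.15,"yaw":0,"fingers":0.35},
  {"x":0.07,"y":0,"z":-0.19,"yaw":0,"fingers":0.35},
])

```text
time: 22.05
eef_pos: [0.5501, -0.1865, 0.2305]
tcp_rot: [0.709, 0.705, 0.0, 0.001]
contact_force: [0.3, -0.3, 0.8]
opening: 0.653
finger_force: 0.0
```

Emit:
move_arm([
  {"x":0.05,"y":-0.03,"z":0,"yaw":0,"fingers":0.7},
  {"x":0.1,"y":-0.06,"z":0,"yaw":0,"fingers":1.0},
  {"x":0.11,"y":-0.09,"z":0,"yaw":0,"fingers":1.0},
  {"x":0.11,"y":-0.1,"z":0,"yaw":0,"fingers":1.0},
])

```text
time: 22.45
eef_pos: [0.4471, -0.0727, 0.2271]
tcp_rot: [0.707, 0.708, -0.0, -0.001]
contact_force: [-0.2, -0.8, -0.8]
opening: 0.001
finger_force: 0.0
```

```bash
python3 - <<'E'
from h import *
im=ctrl.read_camera("side"); t=ctrl.read_camera("top")
a=cv2.resize(im[110:240,240:370,::-1],(400,400),interpolation=cv2.INTER_CUBIC); b=cv2.resize(t[165:265,325:425,::-1],(400,400),interpolation=cv2.INTER_CUBIC)
cv2.imwrite("pics/g.png",cv2.hconcat([a,b])); st()
E
```

```text
22.55 [ 0.4493 -0.0753  0.2283] [-0.8 -1.3  0.5] open 0.0 ff 0.0 [-0.39 -0.22  2.1  -0.    1.26 -0.39]
```

View pics/g.png

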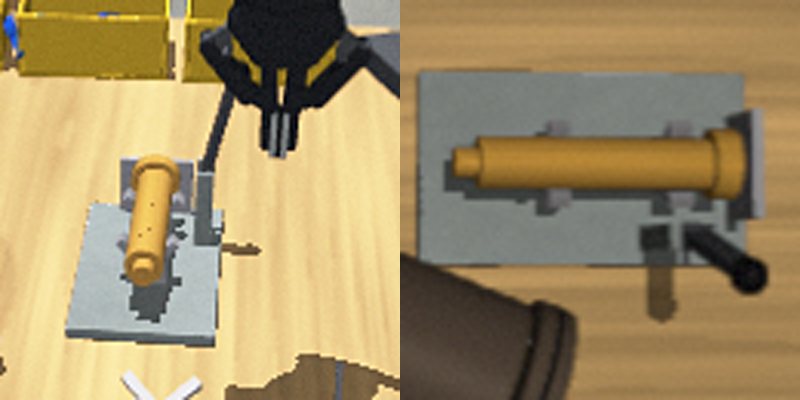

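The last picture shows the cylinder lying level in both Vs with its collar in the gap next to the end plate, and the clamp bar still open with its knob at top-crop (748,273). I'll go to the clamp next.

Emit:
move_arm([
  {"x":-0.05,"y":-0.009,"z":0,"yaw":0,"fingers":1.0},
  {"x":-0.1,"y":-0.009,"z":0,"yaw":0,"fingers":1.0},
  {"x":-0.15,"y":-0.009,"z":0,"yaw":0,"fingers":1.0},
  {"x":-0.2,"y":-0.009,"z":0,"yaw":0,"fingers":1.0},
  {"x":-0.23,"y":-0.009,"z":0,"yaw":0,"fingers":1.0},
])

```text
time: 23.05
eef_pos: [0.4407, -0.3109, 0.2284]
tcp_rot: [0.709, 0.705, -0.0, 0.001]
contact_force: [0.8, 0.6, 0.3]
opening: 0.0
finger_force: 0.0
```

```bash
python3 - <<'E'
from h import *
k=fr([[.4789,-.3052,.1842]],CO,CX);mm(k);st(); go([.440,-.305,.177],-.14)
E
```

```text
[[55.5, -71.0, 184.2]]
23.05 [ 0.4407 -0.3109  0.2284] [0.8 0.6 0.3] open 0.0 ff 0.0 [-0.8  -0.01  1.91 -0.    1.24 -0.8 ]
tcp [ 0.4407 -0.3109  0.2284] toolx [ 0.006  1.    -0.002] ty -0.3 move [ 0.006  -0.0008  0.0514] yaw -0.004
```

Emit:
move_arm([
  {"x":0.006,"y":0,"z":0.03,"yaw":0,"fingers":1.0},
  {"x":0.006,"y":0,"z":0.051,"yaw":0,"fingers":1.0},
  {"x":0.006,"y":0,"z":0.051,"yaw":0,"fingers":1.0},
])

```text
time: 23.35
eef_pos: [0.4392, -0.2999, 0.1733]
tcp_rot: [0.709, 0.706, -0.0, -0.003]
contact_force: [-0.5, -0.3, -0.3]
opening: 0.004
finger_force: 0.0
```

Emit:
move_arm([
  {"x":0,"y":0.01,"z":0,"yaw":0,"fingers":1.0},
  {"x":0,"y":0.02,"z":0,"yaw":0,"fingers":1.0},
  {"x":0,"y":0.03,"z":0,"yaw":0,"fingers":1.0},
  {"x":0,"y":0.04,"z":0,"yaw":0,"fingers":1.0},
  {"x":0,"y":0.05,"z":0,"yaw":0,"fingers":1.0},
])

```text
time: 23.85
eef_pos: [0.4921, -0.2999, 0.1784]
tcp_rot: [0.708, 0.707, 0.0, 0.001]
contact_force: [-1.1, -1.0, 1.6]
opening: -0.004
finger_force: 0.9
```

Emit:
move_arm([
  {"x":0,"y":0.012,"z":0.0,"yaw":0,"fingers":1.0},
  {"x":0,"y":0.024,"z":0.002,"yaw":0,"fingers":1.0},
  {"x":0,"y":0.034,"z":0.006,"yaw":0,"fingers":1.0},
  {"x":0,"y":0.044,"z":0.01,"yaw":0,"fingers":1.0},
])

```text
time: 24.25
eef_pos: [0.5354, -0.2994, 0.1666]
tcp_rot: [0.708, 0.706, 0.0, -0.0]
contact_force: [-0.6, 0.1, 0.8]
opening: -0.001
finger_force: 0.6
```

```bash
cat >> h.py <<'E'
def knob():
    for n,(u0,u1,v0,v1) in dict(side=(285,345,90,215),top=(370,420,165,245)).items():
        im=ctrl.read_camera(n); m=(im.max(2)<45).astype(np.uint8); k=np.zeros_like(m); k[v0:v1,u0:u1]=m[v0:v1,u0:u1]
        N,l,s,c=cv2.connectedComponentsWithStats(k); print(n,[(s[i].tolist(),c[i].round(1).tolist()) for i in range(1,N) if s[i,4]>12])
E
python3 - <<'E'
from h import *
knob(); st()
E
```

```text
side [([285, 90, 35, 53, 971], [298.0, 109.1]), ([296, 148, 13, 17, 20], [302.1, 156.4])]
top [([386, 177, 34, 68, 823], [406.7, 212.3])]
24.35 [ 0.5353 -0.299   0.1657] [-0.9 -0.5 -0.1] open -0.0 ff 0.0 [-0.68  0.21  1.79  0.    1.14 -0.67]
```

Emit:
move_arm([
  {"x":-0.005,"y":0.006,"z":0.003,"yaw":0,"fingers":1.0},
  {"x":-0.005,"y":0.012,"z":0.006,"yaw":0,"fingers":1.0},
  {"x":-0.005,"y":0.018,"z":0.009,"yaw":0,"fingers":1.0},
  {"x":-0.005,"y":0.024,"z":0.016,"yaw":0,"fingers":1.0},
  {"x":-0.005,"y":0.03,"z":0.022,"yaw":0,"fingers":1.0},
])

```text
time: 24.85
eef_pos: [0.5653, -0.305, 0.1451]
tcp_rot: [0.708, 0.706, 0.0, 0.001]
contact_force: [-0.3, -0.7, 0.3]
opening: 0.001
finger_force: 0.5
```

Emit:
move_arm([
  {"x":0,"y":-0.01,"z":-0.02,"yaw":0,"fingers":1.0},
  {"x":0,"y":-0.01,"z":-0.06,"yaw":0,"fingers":1.0},
  {"x":0,"y":-0.05,"z":-0.09,"yaw":0,"fingers":1.0},
  {"x":0,"y":-0.1,"z":-0.1,"yaw":0,"fingers":1.0},
  {"x":0.05,"y":-0.1,"z":-0.1,"yaw":0,"fingers":1.0},
])

```text
time: 25.35
eef_pos: [0.4619, -0.2605, 0.2479]
tcp_rot: [0.712, 0.702, -0.001, 0.003]
contact_force: [1.5, 0.9, -0.2]
opening: -0.001
finger_force: 0.0
```

```bash
python3 - <<'E'
from h import *
knob(); st()
for th in (0,.3,.5,.6,.7,.8,1.0,1.8): 
    p=np.array([.503+.105*np.cos(th),-.305,.082+.105*np.sin(th)]); print(th,proj("side",[p]).round(1).tolist(),proj("top",[p]).round(1).tolist())
E
```

```text
side [([305, 90, 40, 27, 406], [325.0, 98.5])]
top [([402, 184, 8, 9, 60], [405.5, 187.8]), ([393, 209, 27, 36, 621], [406.7, 227.8]), ([386, 221, 6, 6, 30], [388.4, 223.9])]
25.45 [ 0.4637 -0.252   0.2455] [-0.1 -1.1 -0.6] open 0.0 ff 0.0 [-0.69 -0.05  1.92  0.    1.27 -0.69]
0 [[269.7, 164.0]] [[397.4, 182.1]]
0.3 [[271.4, 154.4]] [[401.2, 182.3]]
0.5 [[274.4, 148.4]] [[403.7, 184.7]]
0.6 [[276.4, 145.6]] [[404.9, 186.5]]
0.7 [[278.7, 143.0]] [[406.1, 188.8]]
0.8 [[281.3, 140.6]] [[407.2, 191.5]]
1.0 [[287.3, 136.6]] [[409.2, 198.0]]
1.8 [[316.9, 133.3]] [[412.0, 233.2]]
```

```bash
python3 - <<'E'
from h import *
go([.592,-.305,.19],-.14)
E
```

```text
tcp [ 0.4637 -0.252   0.2455] toolx [0.002 1.    0.001] ty -0.1 move [-0.0528  0.1283  0.0557] yaw 0.0
```

Emit:
move_arm([
  {"x":-0.02,"y":0.04,"z":0,"yaw":0,"fingers":1.0},
  {"x":-0.04,"y":0.08,"z":0,"yaw":0,"fingers":1.0},
  {"x":-0.053,"y":0.128,"z":0.02,"yaw":0,"fingers":1.0},
  {"x":-0.053,"y":0.128,"z":0.05,"yaw":0,"fingers":1.0},
  {"x":-0.053,"y":0.128,"z":0.056,"yaw":0,"fingers":1.0},
])

```text
time: 25.95
eef_pos: [0.592, -0.3064, 0.1829]
tcp_rot: [0.707, 0.707, -0.001, -0.004]
contact_force: [-0.4, 0.8, -1.8]
opening: -0.002
finger_force: 0.0
```

```bash
python3 - <<'E'
from h import *
st(); go([.604,-.305,.124],-.14); go([.608,-.305,.093],-.14)
E
```

```text
25.95 [ 0.592  -0.3064  0.1829] [-0.4  0.8 -1.8] open -0.002 ff 0.0 [-0.63  0.31  1.63  0.    1.2  -0.63]
tcp [ 0.592  -0.3064  0.1829] toolx [0.001 1.    0.005] ty -0.0 move [0.0011 0.0124 0.0588] yaw 0.002
tcp [ 0.592  -0.3064  0.1829] toolx [0.001 1.    0.005] ty -0.0 move [0.0009 0.0166 0.0898] yaw 0.002
```

Emit:
move_arm([
  {"x":0,"y":0.003,"z":0.02,"yaw":0,"fingers":1.0},
  {"x":0,"y":0.007,"z":0.035,"yaw":0,"fingers":1.0},
  {"x":0,"y":0.01,"z":0.05,"yaw":0,"fingers":1.0},
  {"x":0,"y":0.012,"z":0.065,"yaw":0,"fingers":1.0},
  {"x":0,"y":0.015,"z":0.078,"yaw":0,"fingers":1.0},
])

```text
time: 26.45
eef_pos: [0.6167, -0.3083, 0.1178]
tcp_rot: [0.709, 0.705, 0.007, 0.011]
contact_force: [16.8, 4.5, 7.9]
opening: -0.001
finger_force: 9.2
```

Emit:
move_arm([
  {"x":0,"y":0.001,"z":0.006,"yaw":0,"fingers":1.0},
  {"x":0,"y":0.001,"z":0.011,"yaw":0,"fingers":1.0},
  {"x":0,"y":0.001,"z":0.014,"yaw":0,"fingers":1.0},
  {"x":0,"y":0.001,"z":0.014,"yaw":0,"fingers":1.0},
])

```text
time: 26.85
eef_pos: [0.6201, -0.3083, 0.1045]
tcp_rot: [0.709, 0.705, 0.009, 0.014]
contact_force: [23.4, 3.9, 2.7]
opening: -0.001
finger_force: 10.8
```

Emit:
move_arm([
  {"x":0,"y":0,"z":0.001,"yaw":0,"fingers":1.0},
  {"x":0,"y":0,"z":0.002,"yaw":0,"fingers":1.0},
  {"x":0,"y":0,"z":0.002,"yaw":0,"fingers":1.0},
])

```text
time: 27.15
eef_pos: [0.6204, -0.3083, 0.1032]
tcp_rot: [0.709, 0.705, 0.009, 0.014]
contact_force: [22.8, 4.6, 4.2]
opening: -0.0
finger_force: 11.1
```

Emit:
move_arm([
  {"x":0,"y":0.008,"z":0,"yaw":0,"fingers":1.0},
  {"x":0,"y":0.012,"z":-0.02,"yaw":0,"fingers":1.0},
  {"x":0,"y":0.012,"z":-0.06,"yaw":0,"fingers":1.0},
  {"x":0,"y":0.012,"z":-0.1,"yaw":0,"fingers":1.0},
  {"x":0.04,"y":0.012,"z":-0.12,"yaw":0,"fingers":1.0},
])

```text
time: 27.65
eef_pos: [0.6219, -0.2721, 0.2208]
tcp_rot: [0.709, 0.705, 0.0, 0.005]
contact_force: [1.0, 0.4, 0.5]
opening: -0.006
finger_force: 0.0
```

Emit:
move_arm([
  {"x":0.04,"y":-0.03,"z":0,"yaw":0,"fingers":1.0},
  {"x":0.08,"y":-0.06,"z":0,"yaw":0,"fingers":1.0},
  {"x":0.12,"y":-0.06,"z":0,"yaw":0,"fingers":1.0},
])

```text
time: 27.95
eef_pos: [0.5576, -0.146, 0.2149]
tcp_rot: [0.708, 0.706, -0.001, -0.001]
contact_force: [0.7, 0.2, -0.7]
opening: 0.004
finger_force: 0.0
```

```bash
python3 - <<'E'
from h import *
knob(); st()
for th in (0,.1,.2,.3,.4): 
    p=np.array([.503+.105*np.cos(th),-.305,.082+.105*np.sin(th)]); print(th,proj("side",[p]).round(1).tolist(),proj("top",[p]).round(1).tolist())
E
```

```text
side [([285, 90, 26, 57, 726], [293.3, 112.2])]
top [([370, 171, 33, 60, 368], [384.7, 210.0]), ([375, 235, 7, 10, 24], [378.3, 240.5])]
28.05 [ 0.5597 -0.1435  0.2156] [-0.4 -0.9 -1.2] open 0.003 ff 0.0 [-0.43  0.09  1.84  0.    1.22 -0.43]
0 [[269.7, 164.0]] [[397.4, 182.1]]
0.1 [[269.9, 160.8]] [[398.6, 181.7]]
0.2 [[270.5, 157.5]] [[399.9, 181.8]]
0.3 [[271.4, 154.4]] [[401.2, 182.3]]
0.4 [[272.7, 151.3]] [[402.4, 183.3]]
```

```bash
cat >> h.py <<'E'
def knob2(th=60):
    for n,(u0,u1,v0,v1) in dict(side=(258,284,135,176),top=(391,412,174,200)).items():
        im=ctrl.read_camera(n)[v0:v1,u0:u1]; m=(im.max(2)<th).astype(np.uint8)
        N,l,s,c=cv2.connectedComponentsWithStats(m); print(n,[(s[i].tolist(),(c[i]+[u0,v0]).round(1).tolist()) for i in range(1,N) if s[i,4]>5])
E
python3 - <<'E'
from h import *
knob2(); knob2(40)
E
```

```text
side [([20, 0, 3, 12, 16], [279.0, 139.8]), ([24, 0, 2, 14, 15], [282.9, 141.1]), ([9, 20, 17, 9, 54], [272.9, 159.2])]
top [([1, 0, 13, 26, 91], [398.7, 187.7]), ([10, 0, 11, 26, 54], [406.1, 185.7]), ([18, 20, 3, 6, 13], [410.2, 195.8])]
side [([20, 0, 2, 11, 18], [278.6, 140.2]), ([9, 20, 7, 7, 31], [270.1, 158.1])]
top [([3, 0, 12, 26, 52], [399.8, 188.4])]
```

```bash
python3 - <<'E'
from h import *
go([.592,-.305,.2],-.14)
E
```

```text
tcp [ 0.5612 -0.1486  0.2157] toolx [ 0.002  1.    -0.001] ty -0.1 move [-0.1563  0.0312  0.0159] yaw 0.0
```

Emit:
move_arm([
  {"x":-0.05,"y":0.01,"z":0.0,"yaw":0,"fingers":1.0},
  {"x":-0.1,"y":0.02,"z":0.0,"yaw":0,"fingers":1.0},
  {"x":-0.145,"y":0.031,"z":0.015,"yaw":0,"fingers":1.0},
  {"x":-0.156,"y":0.031,"z":0.04,"yaw":0,"fingers":1.0},
  {"x":-0.156,"y":0.031,"z":0.07,"yaw":0,"fingers":1.0},
])

```text
time: 28.75
eef_pos: [0.592, -0.3091, 0.1454]
tcp_rot: [0.71, 0.705, 0.0, 0.002]
contact_force: [-0.5, 0.1, -0.1]
opening: 0.003
finger_force: 0.0
```

Emit:
move_arm([
  {"x":0,"y":0,"z":0.005,"yaw":0,"fingers":1.0},
  {"x":0,"y":0,"z":0.005,"yaw":0,"fingers":1.0},
  {"x":0,"y":0,"z":0.005,"yaw":0,"fingers":1.0},
])

```text
time: 29.05
eef_pos: [0.5923, -0.3045, 0.1418]
tcp_rot: [0.708, 0.706, 0.0, 0.001]
contact_force: [0.6, 0.9, 0.6]
opening: 0.003
finger_force: 0.0
```

```bash
python3 - <<'E'
from h import *
st(); go([.592,-.305,.093],-.14)
E
```

```text
29.05 [ 0.5923 -0.3045  0.1418] [0.6 0.9 0.6] open 0.003 ff 0.0 [-0.63  0.35  1.67 -0.    1.12 -0.62]
tcp [ 0.5923 -0.3045  0.1418] toolx [ 0.002  1.    -0.001] ty -0.1 move [-0.0005 -0.0004  0.0488] yaw 0.0
```

Emit:
move_arm([
  {"x":0,"y":0,"z":0.015,"yaw":0,"fingers":1.0},
  {"x":0,"y":0,"z":0.028,"yaw":0,"fingers":1.0},
  {"x":0,"y":0,"z":0.037,"yaw":0,"fingers":1.0},
  {"x":0,"y":0,"z":0.044,"yaw":0,"fingers":1.0},
  {"x":0,"y":0,"z":0.047,"yaw":0,"fingers":1.0},
])

```text
time: 29.55
eef_pos: [0.5909, -0.3032, 0.0919]
tcp_rot: [0.708, 0.706, -0.0, -0.001]
contact_force: [-0.8, 0.4, 0.9]
opening: -0.002
finger_force: 0.5
```

Emit:
move_arm([
  {"x":0,"y":0,"z":0.001,"yaw":0,"fingers":1.0},
  {"x":0,"y":0,"z":0.002,"yaw":0,"fingers":1.0},
  {"x":0,"y":0,"z":0.002,"yaw":0,"fingers":1.0},
])

```text
time: 29.85
eef_pos: [0.5912, -0.3034, 0.0912]
tcp_rot: [0.708, 0.706, -0.0, -0.0]
contact_force: [-1.2, 0.8, -0.1]
opening: -0.005
finger_force: 0.8
```

Emit:
move_arm([
  {"x":0,"y":0,"z":0.001,"yaw":0,"fingers":1.0},
  {"x":0,"y":0,"z":0.002,"yaw":0,"fingers":1.0},
  {"x":0,"y":0,"z":0.002,"yaw":0,"fingers":1.0},
])

```text
time: 30.15
eef_pos: [0.5914, -0.3036, 0.0892]
tcp_rot: [0.708, 0.706, 0.0, -0.0]
contact_force: [-1.8, 1.1, 0.5]
opening: -0.0
finger_force: 1.0
```

Emit:
move_arm([
  {"x":0,"y":0,"z":0.001,"yaw":0,"fingers":1.0},
  {"x":0,"y":0,"z":0.002,"yaw":0,"fingers":1.0},
  {"x":0,"y":0,"z":0.002,"yaw":0,"fingers":1.0},
])

```text
time: 30.45
eef_pos: [0.5917, -0.3037, 0.0886]
tcp_rot: [0.708, 0.706, 0.0, -0.0]
contact_force: [-4.2, 4.0, 6.5]
opening: -0.003
finger_force: 3.2
```

Emit:
move_arm([
  {"x":0,"y":0,"z":0.001,"yaw":0,"fingers":1.0},
  {"x":0,"y":0,"z":0.002,"yaw":0,"fingers":1.0},
  {"x":0,"y":0,"z":0.002,"yaw":0,"fingers":1.0},
])

```text
time: 30.75
eef_pos: [0.5919, -0.3038, 0.0882]
tcp_rot: [0.708, 0.706, 0.0, -0.0]
contact_force: [-5.5, 4.3, 12.5]
opening: 0.001
finger_force: 5.3
```

```bash
python3 - <<'E'
from h import *
knob2(); st()
E
```

```text
side [([0, 0, 26, 32, 389], [272.3, 146.8]), ([16, 21, 1, 8, 8], [274.0, 159.5])]
top [([0, 0, 18, 26, 227], [397.9, 185.3]), ([15, 3, 6, 10, 13], [408.8, 181.7]), ([9, 17, 12, 9, 65], [407.4, 195.9])]
30.85 [ 0.5919 -0.3037  0.0882] [-5.9  4.5 12.1] open 0.003 ff 5.3 [-0.63  0.41  1.7   0.    1.04 -0.62]
```

Hard stop at the expected height. I'll retreat and check.

Emit:
move_arm([
  {"x":0,"y":0,"z":-0.03,"yaw":0,"fingers":1.0},
  {"x":0,"y":0,"z":-0.07,"yaw":0,"fingers":1.0},
  {"x":0,"y":0,"z":-0.12,"yaw":0,"fingers":1.0},
  {"x":0.04,"y":-0.03,"z":-0.15,"yaw":0,"fingers":1.0},
  {"x":0.08,"y":-0.06,"z":-0.16,"yaw":0,"fingers":1.0},
])

```text
time: 31.35
eef_pos: [0.5388, -0.2324, 0.2479]
tcp_rot: [0.708, 0.706, 0.001, 0.005]
contact_force: [0.2, 1.1, 0.1]
opening: -0.001
finger_force: 0.0
```

Emit:
move_arm([
  {"x":0.05,"y":-0.03,"z":0,"yaw":0,"fingers":1.0},
  {"x":0.1,"y":-0.05,"z":0,"yaw":0,"fingers":1.0},
  {"x":0.15,"y":-0.05,"z":0,"yaw":0,"fingers":1.0},
  {"x":0.2,"y":-0.05,"z":0,"yaw":0,"fingers":1.0},
  {"x":0.2,"y":-0.05,"z":0,"yaw":0,"fingers":1.0},
])

```text
time: 31.85
eef_pos: [0.4872, -0.027, 0.2437]
tcp_rot: [0.706, 0.708, 0.001, 0.001]
contact_force: [0.4, 0.3, -0.1]
opening: -0.003
finger_force: 0.0
```

```bash
python3 - <<'E'
from h import *
knob2(); knob2(40); st()
for n in ("side","top"):
    print(n,proj(n,[[.608,-.305,.082],[.606,-.305,.0925]]).round(1).tolist())
im=ctrl.read_camera("side").astype(int); t=ctrl.read_camera("top").astype(int)
s0=np.load("side0.npy").astype(int); t0=np.load("top0.npy").astype(int)
for n,a,b,R in (("rack+bottle side",im,s0,(190,355,230,370)),("dish side",im,s0,(205,245,205,240)),("driver side",im,s0,(340,360,225,282)),("rack top",t,t0,(140,240,130,275)),("dish top",t,t0,(290,330,130,168))):
    u0,u1,v0,v1=R; d=np.abs(a-b).sum(2)[v0:v1,u0:u1]>60; ys,xs=np.where(d); print(n,d.sum(),(xs.min()+u0,xs.max()+u0,ys.min()+v0,ys.max()+v0) if d.any() else "")
g=t[165:245,325:425]; h=cv2.cvtColor(g.astype(np.uint8),cv2.COLOR_RGB2HSV); m=cv2.inRange(h,(12,130,50),(24,255,230))
N,l,s,c=cv2.connectedComponentsWithStats(m); print([(s[i].tolist(),(c[i]+[325,165]).round(1).tolist()) for i in range(1,N) if s[i,4]>20])
E
```

```text
side [([9, 25, 17, 7, 57], [272.5, 163.8])]
top [([3, 5, 8, 8, 47], [397.9, 182.1]), ([2, 12, 3, 5, 8], [393.9, 188.2]), ([16, 19, 5, 7, 21], [409.4, 195.5]), ([0, 22, 5, 4, 12], [393.1, 197.5])]
side [([9, 25, 6, 7, 28], [269.4, 163.1])]
top [([4, 5, 7, 7, 42], [397.9, 182.0])]
32.05 [ 0.4878 -0.0313  0.2433] [-0.2 -0.2 -0.4] open 0.0 ff 0.0 [-0.27 -0.14  2.01 -0.    1.27 -0.27]
side [[269.7, 164.0], [270.4, 160.8]]
top [[397.4, 182.1], [398.7, 182.3]]
rack+bottle side 2198 (np.int64(281), np.int64(354), np.int64(233), np.int64(341))
dish side 0 
driver side 287 (np.int64(340), np.int64(359), np.int64(234), np.int64(269))
rack top 466 (np.int64(144), np.int64(177), np.int64(213), np.int64(234))
dish top 0 
[([78, 32, 9, 18, 136], [406.6, 205.4]), ([13, 34, 57, 13, 678], [367.0, 205.2])]
```

```bash
python3 - <<'E'
from h import *
print(ctrl.sign_off())
E
```

```text
the job is handed in; nothing more can be done
None
```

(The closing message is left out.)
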